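# Nest a bezel cup and hold the board out over the tray

### The job

The stone in the brass bezel cup is about to be pressed out from behind: lay the cup rim down (closed back up) fully home in the pocket of the aluminium nest board and let go of it. Then take the board by its wooden grip and slide it out along its stand, without lifting or tipping it, until the line scribed across the board is level with the stand's steel front edge, so that the pocket hangs over the catch tray. The board would tip forward by itself there, so finish while still holding it, pressed lightly down flat on the stand and still; disturb nothing else on the bench.

Things in the scene. Friction and masses are not known exactly. Their poses are not given: they have to be found in the camera images.
- bezel: Brass rectangular bezel cup, loose, about 60 g: at the bottom a rim flange 36 x 30 mm, 4 mm thick; on it a closed box-shaped body 28 x 22 mm that rises to 18 mm. Starts rim down on the worktop. Origin: centre of the rim's underside. x along the 36 / 28 mm side, y along the 30 / 22 mm side, z up through the closed back (small dark hole in its middle). May go into the pocket either way round.
- nest_board: Loose aluminium board 160 x 60 x 12 mm, 0.26 kg, flat on the stand between its fences, 2 mm free each side. Origin: centre of underside; -x is the front end, which slides out (0 to 25 mm past the stand's edge at the start), +x the tail with the grip. Nothing latches it. With its line at the stand's edge its centre of mass is some 20 mm past the edge: it tips unless held.
- nest (a point): Centre of the floor of the pocket in the board, 50 mm from the board's origin towards the front, 7 mm above its underside, 5 mm below its top; axes as the board. The pocket is 39 (x) by 33 mm (y), 5 mm deep, its mouth chamfered by 1.5 mm all round; a smaller hole goes through its floor. Home: the rim's underside on this floor, 13 mm of the cup above the board.
- line (a point): Middle of the dark line scribed across the board's top, 95 mm from the front end, 15 mm from the board's origin towards the tail.
- grip (a point): Point in the middle of the dark wooden grip on the board's tail, 65 mm from the board's origin, 20 mm above the board's top. The grip is an upright block, 16 mm along the board's x, 40 mm along its y, 28 mm tall (12 to 40 mm above the board's underside), 7 mm in from the tail end, free on all four sides.
- stand: Hardwood slide stand, fixed, 150 mm (x) x 100 mm (y), top face 45 mm above the worktop; on it two brass fences along x, 64 mm apart inside, 9 mm wide, 8 mm high (lower than the board). Origin: centre of its underside. -x is the front, where the board slides out (towards about the robot's right); the board's axes are parallel to the stand's.
- stand_edge (a point): Middle of the stand's top front edge (a steel strip the full 100 mm width, visible on both sides of the board), 75 mm from the stand's origin towards -x, 45 mm above the worktop; axes as the stand.
- catch_dish: Small loose grey metal sorting tray, 68 x 91 x 11 mm, on the worktop in front of the stand, below where the pocket will hang; stays where it is. Origin: centre of its underside.
- loupe_loose: Loupe, 26 x 32 x 14 mm, loose, bystander. Origin: centre of its underside.
- tin: Round grey tin, 35 mm across, 21 mm tall, loose, bystander. Origin: centre of its underside.
- spool: Spool of solder wire, 36 mm across, 20 mm tall, loose, bystander. Origin: centre of its underside.
Mind the look-alikes: they are no part of the job. What is shaped like the bezel but purple is not meant.

How it is judged:
By the outcome, as a careful person would: the job done as asked, in the order asked, and still so for the second after the job is handed in, while the arm keeps its last pose, push and grip.
It also fails if it takes over 46 s, if anything falls off the work surface, if the arm or the gripper's body presses on something with over 40 N, if the wrist force passes 120 N, or if a joint passes its speed limit or range.

### The arm

A 7-joint arm with a two-finger parallel gripper is mounted at the origin on a cart in front of the work surface, level with it; the furniture and walls round the work are solid. World frame = base frame: x ahead of the robot, y to its left, z up, the work surface at z = 0. Lengths are in m, angles in rad, forces in N, time in s.
With the tool pointing down it reaches from about 0.425 to 1.025 m from the base axis. Payload 9.4 kg.
Tool frame: the origin (TCP) lies midway between the tips of the shut fingers; the grasp point (between the pads) lies 19 mm behind it (grip_depth is the distance from the TCP to the grasp point, in m); x points along the fingers, y is the direction in which the jaws open and shut, and the axes are right-handed (so a half turn about x gives the same grasp; the last joint's range is limited). The gripper opens to 93 mm and grips with 3 to 60 N. Pads are 15 mm wide; open, the fingers measure 128 mm over their backs; the gripper's body (75 mm by 188 mm) begins 65 mm behind the grasp point.
Start: joints at [-0.787, 0.599, -0.003, 1.599, 0.002, 0.943, -0.08], TCP at [0.55, 0.473, 0.179] pointing down, gripper open.
Joint ranges: [-2.57, 2.57], [-0.35, 1.97], [-1.29, 1.29], [0.11, 2.56], [-1.05, 4.19], [0.11, 1.86], [-2.63, 2.63]. Speed limits (rad/s): [2.22, 2.22, 3.01, 3.01, 3.14, 3.14, 3.14].

### API

Orientations are given as a unit quaternion [x, y, z, w].
In Python, from station import * gives the robot as it stands.
- The arm moves only by the shell command python3 -m inch 'ROWS' [FORCE]. ROWS is JSON, a list of rows, each a list of 3 entries, a list of its own where there are three numbers: the turn, a rotation vector about the tool's x, y, z in degrees, then the shift along the tool's x, y, z in mm, then the closure in counts, from 0 (fully open) to 255 (shut). A call has 1 to 5 rows; each row shifts and turns the commanded pose from where the row before left it, along the tool's axes as they then stand; what a row does not reach is not made up. A row lasts 1/12 s, in which the tool goes at most 41.7 mm and 7.16 degrees, less where a joint would pass 70% of its speed; a pose out of reach is approached as far as the arm can. A call is refused whole if a number of a shift passes 41.7 or a number of a turn 7.16, either way. A call with a gripper value outside its range is refused whole. The fingers move at their own pace and stop on an object; FORCE is the grip in N (left out, the last holds). Time passes only in rows, so rows that do not move let the fingers close. It gives the time, the measured TCP pose, the force and the opening at its end, in the units of the state.
- get_obs(): the state, without advancing time (a new reading comes with each control period).
- read_camera(name): name is "scene" or "top" or "wrist"; returns the picture (400x640x3 uint8, blue, green, red); there is no depth.
- calibration(name): a dict with "K" (3x3 intrinsics, pixels), "world_to_cam" (4x4, takes a point from world to camera coordinates). Camera axes: x right, y down, z forward; pixel columns grow to the right and rows downward; lengths in m; the calibration is good to about 2 mm. A picture is of the moment at which its call begins: read the wrist's pose just before it. calibration takes no time and is no camera call; for the wrist camera it gives the pose at the moment of the call.
- finish_job(): hands the job in, once; it reports no verdict.
Trained networks look in the newest picture that a camera, given by its name, has taken for a name from the list of things; names that differ only in an ending like _2 or _b are one class to them, and where a whole thing is asked for, a point or a joint stands for the part that bears it (a point fixed in the world has none). Each returns a list of dicts, best first, with "score" (0 to 1); they miss things now and then, are a little off and sometimes report something else, mostly with a low value. They report only what shows in the picture. A call takes as long as a camera call. They do not tell look-alikes from the thing itself.
- outline_of(camera, query): "pixels" (400x640 bool, what is visible of it) and "at" ([row, column] in pixels, amid what is visible of it).
The state is a dict: "clock": time; "joints": joint angles; "dq": joint speeds; "joint_efforts": joint torques, N m; "position": TCP position; "tcp_rot": TCP orientation; "force": force on the tool from outside, world axes, zero at the start; "ft_torque": the same for the moment, N m; "finger_gap": opening from 0.0 (shut) to 1.0 (fully open).
Only numpy, scipy, OpenCV 4.12 (cv2) and the standard library are available. Lean on these libraries where they do the work, as an engineer would, in place of code of your own. Each camera call takes 0.05 s, during which the arm holds its last target. There are 200 camera calls.

## Working session

There is one attempt and no reset: what is moved stays moved. The work goes in short steps, Python scripts to look and compute and a shell command to move; the robot and the scene stay as the last step left them, time stands still between calls to the robot, and variables do not carry over. Pictures are saved under pics/ and viewed, about 8 in all and at most 12, crops included, and the job is handed in when it is done.

```bash
mkdir -p pics; cat > h.py <<'E'
from station import *
import numpy as np, cv2
from scipy.spatial.transform import Rotation as R
np.set_printoptions(precision=4,suppress=True)
def ray(cam,row,col,z,C=None):
    C=C or calibration(cam); K=np.array(C["K"]);T=np.array(C["world_to_cam"])
    d=T[:3,:3].T@np.linalg.solve(K,[col,row,1]); o=-T[:3,:3].T@T[:3,3]
    return o+d*(z-o[2])/d[2]
def proj(cam,p,C=None):
    C=C or calibration(cam);T=np.array(C["world_to_cam"]);c=T[:3,:3]@np.array(p)+T[:3,3]
    q=np.array(C["K"])@c; return q[:2]/q[2]
E
python3 - <<'E'
from h import *
o=get_obs(); print(o["position"],o["tcp_rot"],R.from_quat(o["tcp_rot"]).as_matrix(),o["force"],o["finger_gap"])
ims={}
for c in("top","scene"):
    im=read_camera(c); cv2.imwrite(f"pics/{c}0.png",im)
    C=calibration(c);T=np.array(C["world_to_cam"]);print(c,-T[:3,:3].T@T[:3,3],C["K"][0][0])
for q,z in(("bezel",.018),("nest_board",.057),("grip",.085),("stand",.045),("catch_dish",.0),("loupe_loose",.014),("tin",.02),("spool",.02)):
    for r in outline_of("top",q)[:3]:
        m=np.array(r["pixels"]).astype(np.uint8); ct=max(cv2.findContours(m,0,2)[0],key=cv2.contourArea)
        print(q,round(r["score"],2),r["at"],m.sum(),ray("top",*r["at"],z),cv2.minAreaRect(ct))
E
```

```text
[0.5494 0.4722 0.1782] [ 0.2945  0.6428 -0.2955  0.6424] [[-0.0011  0.7583  0.6519]
 [-0.0011  0.6519 -0.7583]
 [-1.     -0.0015  0.0001]] [ 0.5281 -0.0023  0.2181] 1.000851538194875
top [0.4879 0.023  0.9155] 386.46768079323584
scene [ 0.079  -0.4675  0.7723] 401.2504811765284
bezel 0.72 [241.0, 393.0] 197 [ 0.5028 -0.1263  0.018 ] ((394.048828125, 239.93902587890625), (13.118597030639648, 15.461203575134277), 38.65980911254883)
bezel 0.55 [239.9, 430.6] 225 [ 0.5039 -0.2125  0.018 ] ((431.57550048828125, 242.23585510253906), (13.986515998840332, 16.317602157592773), 60.945396423339844)
bezel 0.39 [231.5, 346.7] 1080 [ 0.5263 -0.0204  0.018 ] ((345.9280090332031, 230.60401916503906), (37.65538787841797, 30.947185516357422), 79.69515228271484)
nest_board 0.87 [230.2, 288.6] 1854 [0.5297 0.1103 0.057 ] ((289.34619140625, 231.7692413330078), (28.155881881713867, 72.18821716308594), 82.87498474121094)
grip 0.9 [230.4, 290.3] 1876 [0.5278 0.1038 0.085 ] ((288.7201843261719, 231.81600952148438), (27.943801879882812, 73.55113220214844), 83.34557342529297)
stand 0.68 [214.8, 286.0] 1172 [0.
[... 153 characters left out ...]
0.5323 0.1142 0.045 ] ((288.9999694824219, 231.0), (27.92505645751953, 72.09104919433594), 83.2901611328125)
catch_dish 0.96 [232.0, 346.1] 1067 [ 0.526  -0.0199  0.    ] ((345.5000305175781, 230.00001525878906), (39.0271110534668, 30.005767822265625), 78.69007110595703)
loupe_loose 0.7 [161.2, 314.5] 109 [0.6948 0.0519 0.014 ] ((313.0, 160.0), (12.0, 10.0), 90.0)
tin 0.58 [158.6, 354.2] 211 [ 0.6978 -0.0422  0.02  ] ((354.5, 158.0), (16.0, 15.0), 90.0)
tin 0.32 [247.6, 292.4] 1246 [0.4913 0.1055 0.02  ] ((290.09503173828125, 249.20335388183594), (10.231327056884766, 66.61076354980469), 82.303955078125)
spool 0.52 [248.9, 219.0] 225 [0.491  0.2756 0.02  ] ((218.0, 251.5), (15.0, 16.0), 90.0)
```

View pics/top0.png

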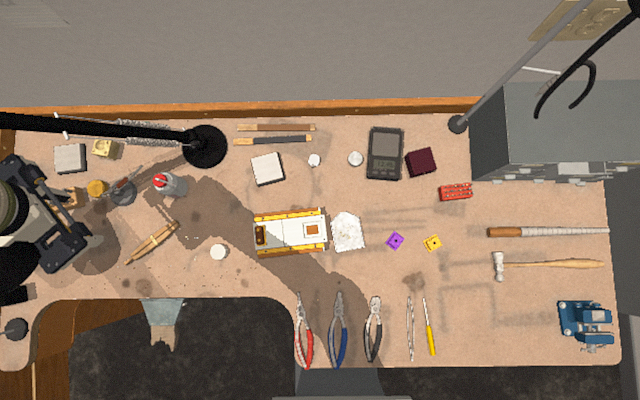

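View pics/scene0.png

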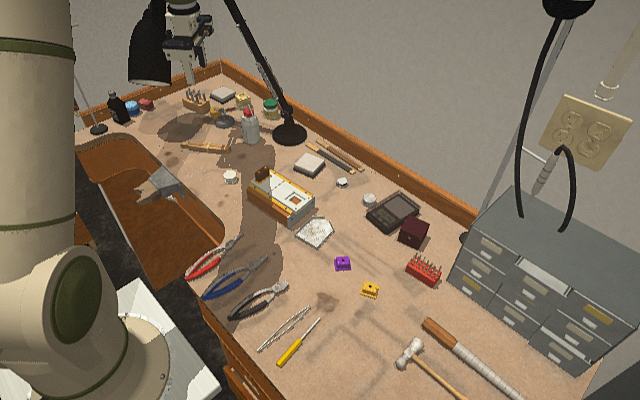

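Top view: the yellow (brass) cup is at about px (431,242) and the purple look-alike at (394,240). The board points its pocket right (312,230), with the grip at (260,232) and the tray at (346,231). The scene camera shows the same, and the path is clear. Going above the cup.

```bash
A='[[[0,0,0],[0,-28,28.5],60],[[0,0,0],[0,-28,28.5],60],[[0,0,0],[0,-28,28.5],60],[[0,0,0],[0,-28,28.5],60],[[0,0,0],[0,-28,28.5],60]]'
python3 -m inch '[[[0,0,0],[0,-28,28.5],100],[[0,0,0],[0,-28,28.5],100],[[0,0,0],[0,-28,28.5],100],[[0,0,0],[0,-28,28.5],100],[[0,0,0],[0,-28,28.5],100]]' 30
python3 -m inch '[[[0,0,0],[0,-28,28.5],100],[[0,0,0],[0,-28,28.5],100],[[0,0,0],[0,-28,28.5],100],[[0,0,0],[0,-28,28.5],100],[[0,0,0],[0,-28,28.5],100]]'
python3 -m inch '[[[0,0,0],[0,-28,28.5],100],[[0,0,0],[0,-28,28.5],100],[[0,0,0],[0,-28,28.5],100],[[0,0,0],[0,-28,28.5],100],[[0,0,0],[0,-28,28.5],100]]'
python3 -m inch '[[[0,0,0],[0,-28,28.5],100],[[0,0,0],[0,-28,28.5],100],[[0,0,0],[0,0,0],100]]'
cat > look.py <<'E'
from h import *
import sys
name=sys.argv[1]; zs=dict(bezel=.018,nest_board=.057,grip=.085,stand=.045,stand_edge=.045,line=.057,nest=.057,catch_dish=.0)
o=get_obs(); C=calibration("wrist"); im=read_camera("wrist"); cv2.imwrite(f"pics/{name}.png",im)
np.savez(f"pics/{name}.npz",K=C["K"],T=C["world_to_cam"])
M=R.from_quat(o["tcp_rot"]).as_matrix(); print("tcp",o["position"],"y",M[:,1],"x",M[:,0],"gap",o["finger_gap"],"F",o["force"],"t",o["clock"])
for q in sys.argv[2:]:
    for r in outline_of("wrist",q)[:3]:
        m=np.array(r["pixels"]).astype(np.uint8); ct=max(cv2.findContours(m,0,2)[0],key=cv2.contourArea)
        pts=cv2.boxPoints(cv2.minAreaRect(ct))
        w=np.array([ray("wrist",p[1],p[0],zs[q],C)[:2] for p in pts])
        print(q,round(r["score"],2),r["at"],m.sum(),ray("wrist",*r["at"],zs[q],C)[:2],"box",w.mean(0),"\n",pts.tolist(),w.tolist())
E
python3 look.py w1 bezel
```

```text
clock: 0.92
position: [0.5362, 0.2715, 0.1791]
tcp_rot: [0.295, 0.643, -0.295, 0.643]
force: [1.4, -0.3, 0.5]
finger_gap: 0.689
clock: 1.33
position: [0.5229, 0.0722, 0.1794]
tcp_rot: [0.295, 0.642, -0.295, 0.643]
force: [1.4, 0.5, 0.6]
finger_gap: 0.609
clock: 1.75
position: [0.5097, -0.1273, 0.1794]
tcp_rot: [0.295, 0.642, -0.295, 0.643]
force: [1.2, -0.8, -1.1]
finger_gap: 0.61
clock: 2.0
position: [0.5032, -0.214, 0.1795]
tcp_rot: [0.297, 0.64, -0.299, 0.642]
force: [0.2, -0.8, 0.3]
finger_gap: 0.607
tcp [ 0.5032 -0.214   0.1795] y [ 0.7646  0.6445 -0.0021] x [ 0.0007 -0.004  -1.    ] gap 0.6071914825805903 F [ 0.2012 -0.8145  0.3268] t 2.0
bezel 0.63 [170.1, 311.6] 823 [ 0.4939 -0.218 ] box [ 0.4954 -0.2165] 
 [[296.5294189453125, 181.88235473632812], [304.23529052734375, 151.058837890625], [330.5882568359375, 157.64706420898438], [322.88238525390625, 188.4705810546875]] [[0.4895427430971294, -0.23922389387895882], [0.4741985979782627, -0.2068551412966528], [0.5008776286515866, -0.19381116040830865], [0.5170568226288892, -0.2260019413791564]]
```

View pics/w1.png

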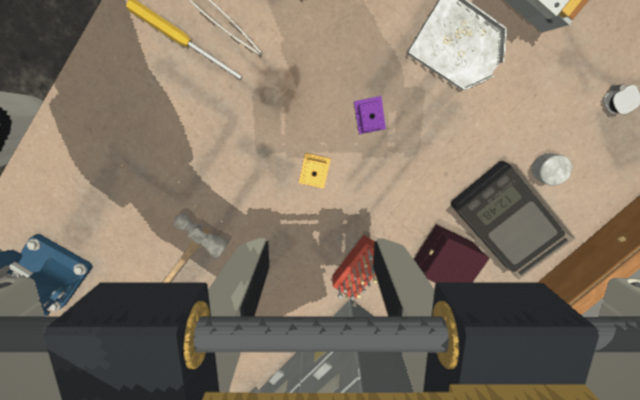

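The wrist view shows the brass cup at px (314,171), its hole near (314,173), and the purple one at (370,115). Measuring the flange and hole more precisely.

```bash
python3 - <<'E'
from h import *
im=cv2.imread("pics/w1.png"); d=np.load("pics/w1.npz"); C=dict(K=d["K"],world_to_cam=d["T"])
print("cam",-d["T"][:3,:3].T@d["T"][:3,3])
hsv=cv2.cvtColor(im,cv2.COLOR_BGR2HSV)[140:200,280:350]
m=cv2.inRange(hsv,(18,130,60),(32,255,255)); n,l,s,_=cv2.connectedComponentsWithStats(m);k=1+s[1:,4].argmax();m=(l==k).astype(np.uint8)
ct=cv2.findContours(m,0,2)[0][0]; b=cv2.boxPoints(cv2.minAreaRect(ct))+[280,140]
w=np.array([ray("wrist",p[1],p[0],.004,C)[:2] for p in b]);print(b,w,w.mean(0),np.linalg.norm(np.diff(w,axis=0),axis=1),[np.degrees(np.arctan2(*x[::-1]))for x in np.diff(w,axis=0)])
g=cv2.cvtColor(im,6)[160:186,302:328]; y,x=np.nonzero(g<70); print("hole",x.mean()+302,y.mean()+160,ray("wrist",y.mean()+160,x.mean()+302,.018,C))
cv2.imwrite("pics/w1c.png",cv2.resize(im[140:200,280:350],None,fx=8,fy=8,interpolation=cv2.INTER_NEAREST))
E
```

```text
cam [ 0.4513 -0.1503  0.3848]
[[298.0689 181.9574]
 [305.0328 152.3607]
 [329.8918 158.2098]
 [322.9279 187.8066]] [[ 0.4924 -0.2415]
 [ 0.4767 -0.2096]
 [ 0.5026 -0.1965]
 [ 0.5191 -0.2282]] [ 0.4977 -0.219 ] [0.0356 0.029  0.0358] [np.float64(116.20375475836514), np.float64(26.845554424622005), np.float64(-62.54980159678407)]
hole 314.0 173.28571428571428 [ 0.4982 -0.219   0.018 ]
```

View pics/w1c.png

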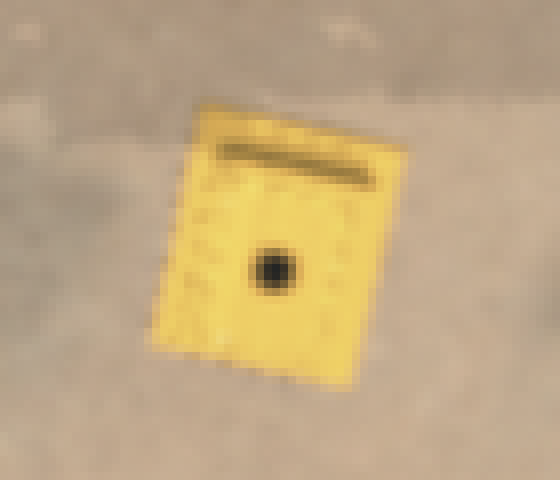

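The crop shows the flange edges and the hole clearly. Cup centre is (0.498,-0.219), its long axis at 117°, with a 35.6×29 mm footprint. Turning the jaws onto its short sides and descending.

```bash
python3 -m inch '[[[6.6,0,0],[0,-7.2,0.5],100],[[6.6,0,0],[30,0,0],100],[[0,0,0],[40,0,0],100],[[0,0,0],[40,0,0],100],[[0,0,0],[0,0,0],100]]'
python3 -m inch '[[[0,0,0],[0,0,0],100],[[0,0,0],[0,0,0],100]]'
python3 - <<'E'
from h import *
o=get_obs();M=R.from_quat(o["tcp_rot"]).as_matrix();print(o["position"],M,np.degrees(np.arctan2(M[1,1],M[0,1])), M.T@(np.array([.498,-.219,.0065])-o["position"])*1e3)
E
```

```text
clock: 2.52
position: [0.4966, -0.2068, 0.0634]
tcp_rot: [0.365, 0.608, -0.367, 0.602]
force: [-1.2, 0.7, 0.4]
finger_gap: 0.609
clock: 2.68
position: [0.5004, -0.2096, 0.0705]
tcp_rot: [0.367, 0.604, -0.366, 0.605]
force: [0.3, -0.4, 0.2]
finger_gap: 0.605
[ 0.5004 -0.2096  0.0705] [[ 0.0009  0.8866  0.4625]
 [ 0.      0.4625 -0.8866]
 [-1.      0.0008  0.0004]] 27.548943757997908 [63.9869 -6.5652  7.2093]
```

```bash
python3 -m inch '[[[0.5,0,0],[5,-6.6,7.2],100],[[0,0,0],[20,0,0],100],[[0,0,0],[20,0,0],100],[[0,0,0],[0,0,0],100],[[0,0,0],[0,0,0],100]]'
python3 - <<'E'
from h import *
o=get_obs();M=R.from_quat(o["tcp_rot"]).as_matrix();print(o["position"],np.degrees(np.arctan2(M[1,1],M[0,1])), M.T@(np.array([.498,-.219,.0065])-o["position"])*1e3)
E
python3 look.py w2 bezel
```

```text
clock: 3.1
position: [0.4972, -0.2203, 0.0251]
tcp_rot: [0.37, 0.602, -0.37, 0.603]
force: [0.5, -0.0, -0.3]
finger_gap: 0.607
[ 0.4972 -0.2203  0.0251] 26.93394761449021 [18.5564  1.3323 -0.7783]
tcp [ 0.4972 -0.2203  0.0251] y [0.8915 0.453  0.0004] x [ 0.0006 -0.0003 -1.    ] gap 0.6065730169945837 F [ 0.5432 -0.0049 -0.3365] t 3.1
bezel 0.76 [217.5, 319.8] 2132 [ 0.4955 -0.2165] box [ 0.4956 -0.2149] 
 [[300.0, 189.0], [342.0, 189.0], [342.0, 241.0], [300.0, 241.0]] [[0.47496857273198634, -0.20466913573619874], [0.49942877074889, -0.1922271965162744], [0.5167712934755384, -0.22482583065686904], [0.4911139332046121, -0.2378760566962418]]
bezel 0.55 [107.3, 392.6] 2760 [ 0.5027 -0.1328] box [ 0.5019 -0.1328] 
 [[357.5335388183594, 87.51473999023438], [403.6675720214844, 69.57371520996094], [425.0804138183594, 124.6353759765625], [378.9463806152344, 142.57640075683594]] [[0.47814558391667655, -0.13241761388550527], [0.4975708410050775, -0.11125666071002774], [0.5258260532833612, -0.13258953631543788], [0.5059156019449544, -0.1550834377990814]]
```

```bash
python3 -m inch '[[[0,0,0],[10,1,-0.8],100],[[0,0,0],[8.2,0,0],100],[[0,0,0],[0,0,0],100],[[0,0,0],[0,0,0],100],[[0,0,0],[0,0,0],255]]' 25
python3 -m inch '[[[0,0,0],[0,0,0],255],[[0,0,0],[0,0,0],255],[[0,0,0],[0,0,0],255],[[0,0,0],[0,0,0],255],[[0,0,0],[0,0,0],255]]'
python3 look.py w3 bezel
```

```text
clock: 3.62
position: [0.4974, -0.2184, 0.0057]
tcp_rot: [0.37, 0.603, -0.37, 0.603]
force: [-0.1, -0.1, 0.6]
finger_gap: 0.571
clock: 4.03
position: [0.4976, -0.2185, 0.0059]
tcp_rot: [0.37, 0.603, -0.37, 0.603]
force: [0.4, -0.0, 0.3]
finger_gap: 0.228
tcp [ 0.4976 -0.2185  0.0059] y [0.8911 0.4537 0.0001] x [ 0.0002 -0.0001 -1.    ] gap 0.22797750357412505 F [ 0.3969 -0.0137  0.2964] t 4.0333
bezel 0.92 [225.4, 318.9] 2517 [ 0.4946 -0.2133] box [ 0.4958 -0.2155] 
 [[296.0, 200.0], [342.0, 200.0], [342.0, 257.0], [296.0, 257.0]] [[0.47497213032569935, -0.2049559824135207], [0.4995863140704083, -0.19240988418151536], [0.5173480056452819, -0.22573751727412605], [0.49139558425275953, -0.2389667070694826]]
bezel 0.6 [109.4, 397.1] 3243 [ 0.5021 -0.1321] box [ 0.5014 -0.1329] 
 [[357.7930908203125, 90.48274230957031], [409.34478759765625, 69.862060546875], [432.6551513671875, 128.13792419433594], [381.10345458984375, 148.75860595703125]] [[0.47782708833009246, -0.13323581492057834], [0.4974162574052464, -0.11141666202060588], [0.5251901040934382, -0.13178003948380665], [0.5051098558030791, -0.15506215703651183]]
```

View pics/w3.png

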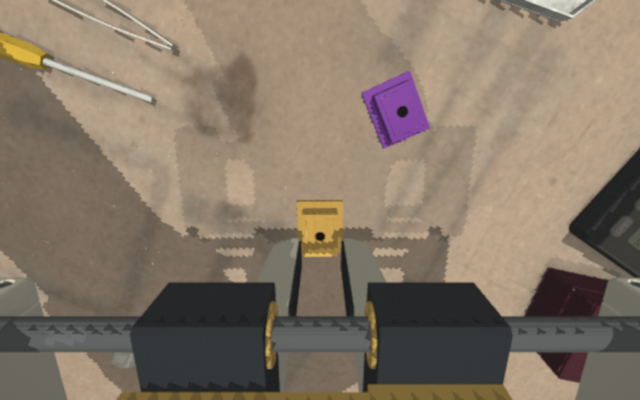

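The grasp looks square: cup between the pads, hole at (320,237), gap 21 mm. Lifting, turning to the board's heading and moving short of the pocket.

```bash
python3 -m inch '[[[0,0,0],[-15,0,0],255],[[0,0,0],[-35,0,0],255],[[6.7,0,0],[-35,0,0],255],[[6.7,0,0],[-35,0,0],255],[[6.6,0,0],[0,0,0],255]]'
python3 -m inch '[[[0,0,0],[0,10,-34],255],[[0,0,0],[0,10,-35],255],[[0,0,0],[0,10,-35],255],[[0,0,0],[0,10,-35],255],[[0,0,0],[0,10,-34],255]]'
python3 -m inch '[[[0,0,0],[0,6,-20],255],[[0,0,0],[0,0,0],255],[[0,0,0],[0,0,0],255],[[0,0,0],[0,0,0],255]]'
python3 look.py w4 nest_board nest
```

```text
clock: 4.55
position: [0.5002, -0.2198, 0.1316]
tcp_rot: [0.472, 0.525, -0.469, 0.531]
force: [0.3, -0.4, -0.0]
finger_gap: 0.006
clock: 4.97
position: [0.5261, -0.0389, 0.126]
tcp_rot: [0.469, 0.529, -0.469, 0.53]
force: [1.1, -0.6, 0.1]
finger_gap: 0.007
clock: 5.3
position: [0.5293, -0.021, 0.1258]
tcp_rot: [0.469, 0.529, -0.469, 0.529]
force: [-0.3, -2.2, -0.0]
finger_gap: 0.005
tcp [ 0.5293 -0.021   0.1258] y [ 0.9926  0.1211 -0.0003] x [-0.0002 -0.0006 -1.    ] gap 0.004545363158027047 F [-0.3341 -2.2011 -0.0341] t 5.3
nest_board 0.57 [61.0, 337.3] 10255 [0.5294 0.0876] box [0.5308 0.0784] 
 [[296.0, 0.0], [379.0, 0.0], [379.0, 140.0], [296.0, 140.0]] [[0.49425801295223365, 0.1244311821035606], [0.5536574231066793, 0.13169501815904888], [0.5708353387791505, 0.03289411381886696], [0.5042883808290132, 0.024745581227440576]]
nest 0.69 [64.0, 337.7] 10048 [0.5299 0.0855] box [0.5311 0.0785] 
 [[297.0, 0.0], [379.0, 0.0], [379.0, 140.0], [297.0, 140.0]] [[0.4949737350245707, 0.12451870633622944], [0.5536574231066793, 0.13169501815904888], [0.5708353387791505, 0.03289411381886696], [0.5050902349113228, 0.024843766543862757]]
```

View pics/w4.png

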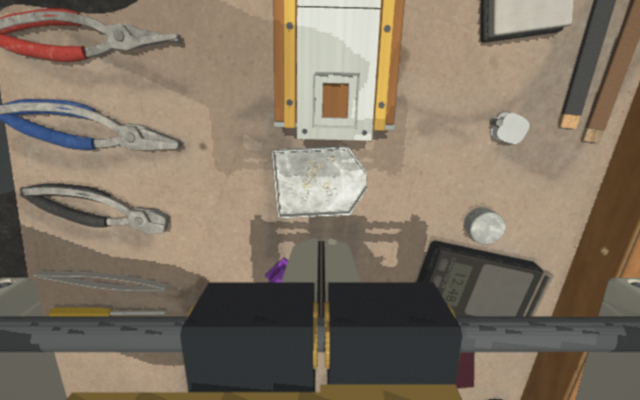

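The gap reads 0: the cup slipped out at the lift. In this view the board is clear, with the pocket at (335,100) and the line at (340,7). Next: find where the cup is now and where the fingertips really are.

```bash
python3 - <<'E'
from h import *
im=cv2.imread("pics/w3.png"); d=np.load("pics/w3.npz"); C=dict(K=d["K"],world_to_cam=d["T"])
p=np.array([.4976,-.2185,.0059]);y=np.array([.891,.4537,0])
for g in(0,.0106,-.0106):
    for z in(0,.006,.012,.018,.025): print(g,z,proj("wrist",p+y*g+[0,0,z],C))
print("hole",ray("wrist",237,320,.018,C))
a=cv2.resize(im[180:300,250:390],None,fx=4,fy=4,interpolation=cv2.INTER_CUBIC)
t=read_camera("top"); print([(r["score"],r["at"],ray("top",*r["at"],.018)) for r in outline_of("top","bezel")])
b=cv2.resize(t[210:270,370:470],None,fx=6,fy=6,interpolation=cv2.INTER_CUBIC)[:, :]
o=np.zeros((480+0,0,3),np.uint8)
b=cv2.resize(b,(230,138)); a=cv2.copyMakeBorder(a,0,0,0,230,cv2.BORDER_CONSTANT); a[:138,560:790]=b; cv2.imwrite("pics/c3.png",a)
E
```

```text
0 0 [319.4533 227.2153]
0 0.006 [319.4152 230.7069]
0 0.012 [319.375  234.3901]
0 0.018 [319.3325 238.2814]
0 0.025 [319.2798 243.1083]
0.0106 0 [335.6527 227.2216]
0.0106 0.006 [336.0474 230.7133]
0.0106 0.012 [336.4639 234.3968]
0.0106 0.018 [336.9038 238.2882]
0.0106 0.025 [337.4496 243.1154]
-0.0106 0 [303.254 227.209]
-0.0106 0.006 [302.783  230.7004]
-0.0106 0.012 [302.2862 234.3835]
-0.0106 0.018 [301.7613 238.2745]
-0.0106 0.025 [301.1101 243.1012]
hole [ 0.4987 -0.2198  0.018 ]
[(0.75, [237.6, 432.7], array([ 0.5091, -0.2175,  0.018 ]))]
```

View pics/c3.png

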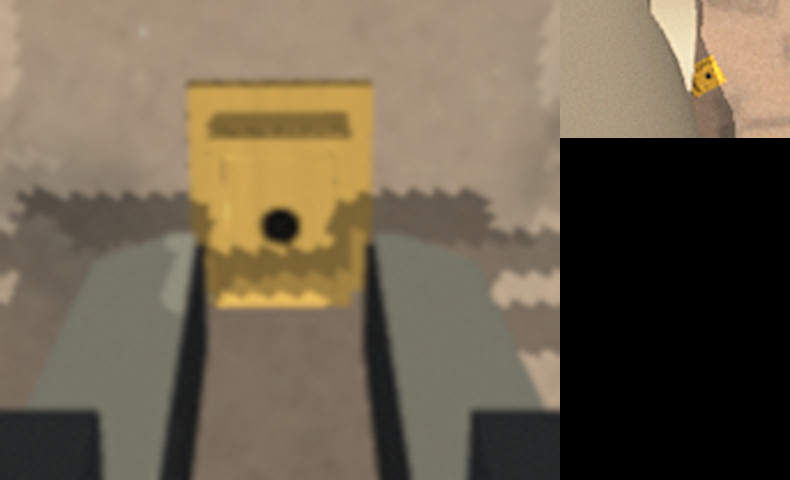

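Tips show at the same image row whether shut or half open. The gap was still passing 0.228 when I lifted, so the fingers had not yet clamped. The cup stayed near its place, rim down (right inset). Going back for a second grasp with a proper wait.

```bash
python3 -m inch '[[[0,0,0],[0,-10,34],120],[[0,0,0],[0,-10,35],120],[[0,0,0],[0,-10,35],120],[[0,0,0],[0,-10,35],120],[[0,0,0],[0,-10,34],120]]' 45
python3 -m inch '[[[-6.7,0,0],[0,-6,20],120],[[-6.7,0,0],[0,0,0],120],[[-6.6,0,0],[0,0,0],120],[[0,0,0],[0,0,0],120],[[0,0,0],[0,0,0],120]]'
python3 look.py w5 bezel
cat > cup.py <<'E'
from h import *
import sys
n=sys.argv[1]; im=cv2.imread(f"pics/{n}.png"); d=np.load(f"pics/{n}.npz"); C=dict(K=d["K"],world_to_cam=d["T"])
hsv=cv2.cvtColor(im,cv2.COLOR_BGR2HSV); m=cv2.inRange(hsv,(18,130,60),(32,255,255)); m[:100]=0;m[270:]=0;m[:,:250]=0;m[:,390:]=0
k,l,s,_=cv2.connectedComponentsWithStats(m);k=1+s[1:,4].argmax();m=(l==k).astype(np.uint8);x0,y0,w0,h0,_=s[k]
b=cv2.boxPoints(cv2.minAreaRect(cv2.findContours(m,0,2)[0][0]))
w=np.array([ray("wrist",p[1],p[0],.004,C)[:2] for p in b]);print(b.tolist(),w.mean(0),np.linalg.norm(np.diff(w,axis=0),axis=1),[np.degrees(np.arctan2(*x[::-1]))for x in np.diff(w,axis=0)])
g=cv2.cvtColor(im,6)[y0+5:y0+h0-5,x0+5:x0+w0-5]; y,x=np.nonzero(g<60); h=(y.mean()+y0+5,x.mean()+x0+5);print("hole",h,len(x),ray("wrist",*h,.018,C))
E
python3 cup.py w5
```

```text
clock: 5.97
position: [0.5003, -0.2003, 0.1259]
tcp_rot: [0.469, 0.529, -0.469, 0.529]
force: [0.9, -0.3, 0.2]
finger_gap: 0.313
clock: 6.38
position: [0.4972, -0.2191, 0.1259]
tcp_rot: [0.371, 0.602, -0.371, 0.602]
force: [-0.2, -0.7, -0.0]
finger_gap: 0.529
tcp [ 0.4972 -0.2191  0.1259] y [0.8933 0.4494 0.0003] x [ 0.0002  0.0003 -1.    ] gap 0.5292079640035846 F [-0.1849 -0.6912 -0.0024] t 6.3833
bezel 0.72 [183.9, 318.0] 1081 [ 0.4948 -0.2184] box [ 0.4967 -0.2168] 
 [[306.0, 165.0], [335.0, 165.0], [335.0, 201.0], [306.0, 201.0]] [[0.4764726425850412, -0.20707345605730423], [0.5008954969674375, -0.1947746307361083], [0.5172680646985621, -0.22631983107569953], [0.49204990297375817, -0.23901926660631964]]
bezel 0.58 [105.3, 368.5] 1353 [ 0.5027 -0.1331] box [ 0.5026 -0.1327] 
 [[344.6229248046875, 92.85246276855469], [376.2557373046875, 79.01312255859375], [392.45904541015625, 116.04917907714844], [360.82623291015625, 129.88851928710938]] [[0.47862958667422195, -0.13335026211500273], [0.49798591890901167, -0.11064590794073427], [0.5266217184372828, -0.13157640956508135], [0.5069930239184288, -0.15524167370515296]]
[[306.0, 165.0], [335.0, 165.0], [335.0, 199.0], [306.0, 199.0]] [ 0.4978 -0.219 ] [0.0286 0.035  0.0294] [np.float64(26.72884440634812), np.float64(-62.56981636436471), np.float64(-153.27096679167605)]
hole (np.float64(186.0), np.float64(320.8)) 10 [ 0.4981 -0.2191  0.018 ]
```

The cup is undisturbed and aligned. Descend and close, then watch the gap settle.

```bash
python3 -m inch '[[[0,0,0],[40,0.7,0.3],130],[[0,0,0],[40,0,0],130],[[0,0,0],[25,0,0],130],[[0,0,0],[15,0,0],130],[[0,0,0],[0,0,0],130]]' 45
python3 -m inch '[[[0,0,0],[0,0,0],130],[[0,0,0],[0,0,0],255],[[0,0,0],[0,0,0],255],[[0,0,0],[0,0,0],255],[[0,0,0],[0,0,0],255]]'
python3 -m inch '[[[0,0,0],[0,0,0],255],[[0,0,0],[0,0,0],255]]'
python3 -m inch '[[[0,0,0],[0,0,0],255],[[0,0,0],[0,0,0],255]]'
python3 -m inch '[[[0,0,0],[0,0,0],255],[[0,0,0],[0,0,0],255]]'
```

```text
clock: 6.9
position: [0.4966, -0.2173, 0.0028]
tcp_rot: [0.369, 0.604, -0.37, 0.601]
force: [0.5, 0.1, 0.8]
finger_gap: 0.491
clock: 7.32
position: [0.4989, -0.2186, 0.0069]
tcp_rot: [0.37, 0.602, -0.369, 0.603]
force: [-0.5, -0.3, -0.2]
finger_gap: 0.25
clock: 7.48
position: [0.4986, -0.2185, 0.0063]
tcp_rot: [0.37, 0.603, -0.37, 0.603]
force: [-0.3, 0.0, 0.0]
finger_gap: 0.106
clock: 7.65
position: [0.4983, -0.2185, 0.0059]
tcp_rot: [0.37, 0.603, -0.37, 0.603]
force: [-0.2, 0.7, 0.3]
finger_gap: 0.012
clock: 7.82
position: [0.4983, -0.2184, 0.0058]
tcp_rot: [0.37, 0.603, -0.37, 0.603]
force: [0.7, -0.5, -0.4]
finger_gap: 0.004
```

```bash
python3 look.py w6; python3 - <<'E'
from h import *
im=cv2.imread("pics/w6.png")
a=cv2.resize(im[180:280,250:390],None,fx=4,fy=4,interpolation=cv2.INTER_CUBIC)
s=read_camera("scene"); p=proj("scene",[.498,-.219,.01]).astype(int); print(p)
b=cv2.resize(s[p[1]-75:p[1]+45,p[0]-60:p[0]+60],(400,400),interpolation=cv2.INTER_CUBIC)
o=np.zeros((800,560,3),np.uint8);o[:400]=a;o[400:,:400]=b;cv2.imwrite("pics/c6.png",o[:, :])
cv2.imwrite("pics/c6.png",np.hstack([cv2.resize(a,(400,286)),cv2.resize(b,(286,286))]))
E
```

```text
tcp [ 0.4983 -0.2184  0.0058] y [ 0.8912  0.4537 -0.0001] x [-0.0001  0.     -1.    ] gap 0.003648585337600566 F [ 0.6923 -0.5443 -0.4049] t 7.8167
[369 287]
```

View pics/c6.png

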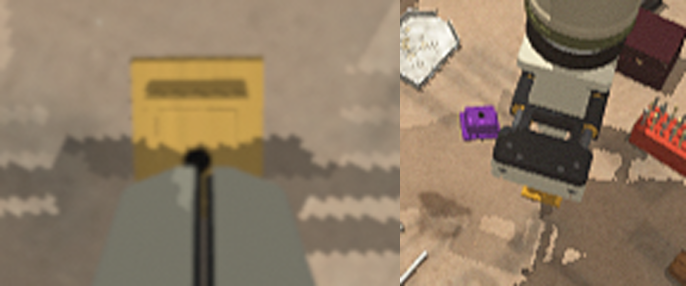

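The fingers have shut above the cup: they hide its rear half and the gap is 0. So the real tips are well above the reported TCP. I'll open and feel downward beside the cup for the worktop in small steps.

```bash
python3 -m inch '[[[0,0,0],[0,0,0],120],[[0,0,0],[0,0,0],120],[[0,0,0],[0,0,0],120],[[0,0,0],[0,0,0],120],[[0,0,0],[0,0,0],120]]' 45
python3 -m inch '[[[0,0,0],[0,0,0],120],[[0,0,0],[0,0,0],120],[[0,0,0],[0,0,0],120],[[0,0,0],[2,0,0],120],[[0,0,0],[0,0,0],120]]'
python3 -m inch '[[[0,0,0],[2,0,0],120],[[0,0,0],[0,0,0],120],[[0,0,0],[0,0,0],120]]'
python3 -m inch '[[[0,0,0],[2,0,0],120],[[0,0,0],[0,0,0],120],[[0,0,0],[0,0,0],120]]'
```

```text
clock: 8.33
position: [0.4983, -0.2184, 0.0059]
tcp_rot: [0.37, 0.603, -0.37, 0.603]
force: [-0.2, -0.9, -0.0]
finger_gap: 0.315
clock: 8.75
position: [0.4982, -0.2183, 0.0036]
tcp_rot: [0.37, 0.603, -0.37, 0.603]
force: [0.2, 0.2, -0.2]
finger_gap: 0.528
clock: 9.0
position: [0.4982, -0.2184, 0.0017]
tcp_rot: [0.37, 0.603, -0.37, 0.603]
force: [0.3, -0.2, -0.1]
finger_gap: 0.528
clock: 9.25
position: [0.4982, -0.2184, -0.0003]
tcp_rot: [0.37, 0.603, -0.37, 0.603]
force: [0.8, 0.6, 0.1]
finger_gap: 0.53
```

```bash
python3 -m inch '[[[0,0,0],[2,0,0],120],[[0,0,0],[0,0,0],120],[[0,0,0],[2,0,0],120],[[0,0,0],[0,0,0],120]]'
python3 -m inch '[[[0,0,0],[2,0,0],120],[[0,0,0],[0,0,0],120],[[0,0,0],[0,0,0],120]]'
python3 -m inch '[[[0,0,0],[2,0,0],120],[[0,0,0],[0,0,0],120],[[0,0,0],[0,0,0],120]]'
```

```text
clock: 9.58
position: [0.4982, -0.2184, -0.0044]
tcp_rot: [0.37, 0.603, -0.37, 0.603]
force: [0.1, 0.6, -0.1]
finger_gap: 0.531
clock: 9.83
position: [0.4982, -0.2184, -0.0063]
tcp_rot: [0.37, 0.603, -0.37, 0.603]
force: [0.9, -0.7, 0.0]
finger_gap: 0.527
clock: 10.08
position: [0.4982, -0.2184, -0.0083]
tcp_rot: [0.37, 0.603, -0.37, 0.603]
force: [-0.6, 0.6, -0.1]
finger_gap: 0.532
```

```bash
for i in 1; do python3 -m inch '[[[0,0,0],[2,0,0],120],[[0,0,0],[0,0,0],120],[[0,0,0],[0,0,0],120]]'; done
python3 -m inch '[[[0,0,0],[2,0,0],120],[[0,0,0],[0,0,0],120],[[0,0,0],[0,0,0],120]]'
python3 -m inch '[[[0,0,0],[1,0,0],120],[[0,0,0],[0,0,0],120],[[0,0,0],[0,0,0],120]]'
```

```text
clock: 10.33
position: [0.4982, -0.2184, -0.0103]
tcp_rot: [0.37, 0.603, -0.37, 0.603]
force: [0.1, -0.9, 1.1]
finger_gap: 0.528
clock: 10.58
position: [0.4982, -0.2184, -0.0123]
tcp_rot: [0.37, 0.603, -0.37, 0.603]
force: [-0.2, 0.5, 0.1]
finger_gap: 0.529
clock: 10.83
position: [0.4983, -0.2184, -0.0132]
tcp_rot: [0.37, 0.603, -0.37, 0.603]
force: [-0.6, 0.1, 0.6]
finger_gap: 0.53
```

```bash
python3 -m inch '[[[0,0,0],[0,0,0],255],[[0,0,0],[0,0,0],255],[[0,0,0],[0,0,0],255],[[0,0,0],[0,0,0],255],[[0,0,0],[0,0,0],255]]' 30
python3 -m inch '[[[0,0,0],[0,0,0],255],[[0,0,0],[0,0,0],255],[[0,0,0],[0,0,0],255]]'
python3 -m inch '[[[0,0,0],[0,0,0],255],[[0,0,0],[0,0,0],255]]'
```

```text
clock: 11.25
position: [0.4983, -0.2184, -0.0131]
tcp_rot: [0.37, 0.603, -0.37, 0.603]
force: [-0.3, 1.0, 0.4]
finger_gap: 0.221
clock: 11.5
position: [0.4983, -0.2184, -0.0132]
tcp_rot: [0.37, 0.603, -0.37, 0.603]
force: [0.2, 0.1, -0.0]
finger_gap: 0.019
clock: 11.67
position: [0.4982, -0.2184, -0.0132]
tcp_rot: [0.37, 0.603, -0.37, 0.603]
force: [0.3, -0.3, 0.2]
finger_gap: 0.001
```

Still above the cup. Feeling down onto the closed back with the shut fingers gives the tip offset directly.

```bash
python3 -m inch '[[[0,0,0],[1.5,0,0],255],[[0,0,0],[0,0,0],255],[[0,0,0],[0,0,0],255]]' 
python3 look.py w7; python3 - <<'E'
from h import *
im=cv2.imread("pics/w7.png");im6=cv2.imread("pics/w6.png")
f=lambda a:cv2.resize(a[180:290,270:370],None,fx=3.5,fy=3.5,interpolation=cv2.INTER_CUBIC)
cv2.imwrite("pics/c7.png",np.hstack([f(im6),f(im)]))
E
```

```text
clock: 11.92
position: [0.4982, -0.2184, -0.0148]
tcp_rot: [0.37, 0.603, -0.37, 0.603]
force: [-0.1, -0.2, 0.2]
finger_gap: 0.007
tcp [ 0.4982 -0.2184 -0.0148] y [ 0.8912  0.4537 -0.0002] x [-0.0002  0.     -1.    ] gap 0.007354692499315909 F [-0.1256 -0.2099  0.189 ] t 11.9167
```

View pics/c7.png

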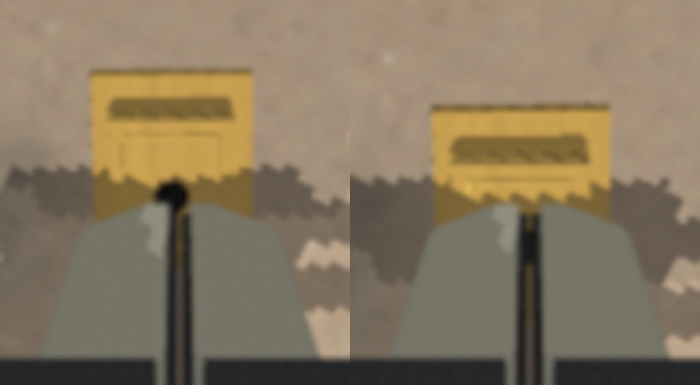

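Right crop: as I lower, the fingers still hide the cup's hole with no contact, so the tips remain above its back. Continuing to feel.

```bash
python3 -m inch '[[[0,0,0],[1.5,0,0],255],[[0,0,0],[0,0,0],255],[[0,0,0],[1.5,0,0],255],[[0,0,0],[0,0,0],255]]' 
python3 -m inch '[[[0,0,0],[1.5,0,0],255],[[0,0,0],[0,0,0],255],[[0,0,0],[0,0,0],255]]' 
python3 -m inch '[[[0,0,0],[1.5,0,0],255],[[0,0,0],[0,0,0],255],[[0,0,0],[0,0,0],255]]' 
```

```text
clock: 12.3
position: [0.4982, -0.2184, -0.0179]
tcp_rot: [0.37, 0.603, -0.37, 0.603]
force: [-0.3, 0.2, 0.3]
finger_gap: 0.007
clock: 12.55
position: [0.4982, -0.2184, -0.0192]
tcp_rot: [0.37, 0.603, -0.37, 0.603]
force: [1.0, 1.3, -1.0]
finger_gap: 0.006
clock: 12.8
position: [0.4983, -0.2184, -0.0207]
tcp_rot: [0.37, 0.603, -0.37, 0.603]
force: [0.3, 1.0, -0.8]
finger_gap: 0.007
```

```bash
python3 -m inch '[[[0,0,0],[1.5,0,0],255],[[0,0,0],[0,0,0],255],[[0,0,0],[0,0,0],255]]' 
python3 -m inch '[[[0,0,0],[1.5,0,0],255],[[0,0,0],[0,0,0],255],[[0,0,0],[0,0,0],255]]' 
python3 -c "
from h import *
for q in (0,.0075):
  o=get_obs();p=o['position'];M=R.from_quat(o['tcp_rot']).as_matrix()
  for h in (0,.01,.02,.03,.04): print(q,h,proj('wrist',p-q*M[:,2]+[0,0,h]))
print(proj('scene',[.498,-.219,.018]))
im=read_camera('scene');p=proj('scene',[.498,-.219,.018]).astype(int);cv2.imwrite('pics/s8.png',cv2.resize(im[p[1]-70:p[1]+50,p[0]-80:p[0]+80],(640,480),interpolation=2))
read_camera('wrist')
cv2.imwrite('pics/w8.png',read_camera('wrist'))"
```

```text
clock: 13.05
position: [0.4984, -0.2185, -0.0211]
tcp_rot: [0.37, 0.603, -0.369, 0.603]
force: [-3.7, 1.1, 15.2]
finger_gap: 0.002
clock: 13.3
position: [0.4984, -0.2185, -0.0213]
tcp_rot: [0.37, 0.602, -0.369, 0.603]
force: [-4.9, 3.5, 34.9]
finger_gap: 0.003
0 0 [319.3807 227.2085]
0 0.01 [319.3313 233.1457]
0 0.02 [319.2772 239.647 ]
0 0.03 [319.2177 246.7966]
0 0.04 [319.1519 254.6967]
0.0075 0 [319.3717 216.4099]
0.0075 0.01 [319.3213 221.9146]
0.0075 0.02 [319.2661 227.9479]
0.0075 0.03 [319.2054 234.5898]
0.0075 0.04 [319.1382 241.9374]
[369.7493 285.9862]
```

View pics/s8.png

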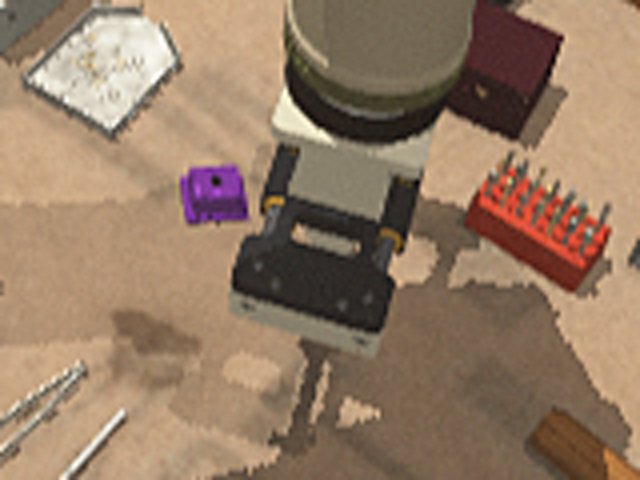

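Contact: force rises at TCP z ≈ −0.021 on the 18 mm high back, so the true tips are 39 mm behind the reported TCP (the image row agrees). The scene crop shows nothing else touched. Back off, open, and lower to tip z ≈ 6 mm.

```bash
python3 -m inch '[[[0,0,0],[-6,0,0],120],[[0,0,0],[0,0,0],120],[[0,0,0],[0,0,0],120],[[0,0,0],[0,0,0],120],[[0,0,0],[0,0,0],120]]' 40
python3 -m inch '[[[0,0,0],[0,0,0],120],[[0,0,0],[0,0,0],120],[[0,0,0],[8,0,0],120],[[0,0,0],[7.5,0,0],120],[[0,0,0],[0,0,0],120]]'
python3 -m inch '[[[0,0,0],[0,0,0],255],[[0,0,0],[0,0,0],255],[[0,0,0],[0,0,0],255],[[0,0,0],[0,0,0],255],[[0,0,0],[0,0,0],255]]'
python3 -m inch '[[[0,0,0],[0,0,0],255],[[0,0,0],[0,0,0],255],[[0,0,0],[0,0,0],255]]'
```

```text
clock: 13.87
position: [0.4981, -0.2184, -0.0181]
tcp_rot: [0.369, 0.603, -0.37, 0.603]
force: [-0.4, 0.7, -0.7]
finger_gap: 0.312
clock: 14.28
position: [0.4976, -0.2181, -0.0348]
tcp_rot: [0.369, 0.604, -0.37, 0.602]
force: [-0.5, 0.6, -0.3]
finger_gap: 0.532
clock: 14.7
position: [0.4984, -0.2185, -0.033]
tcp_rot: [0.37, 0.603, -0.37, 0.603]
force: [-0.5, 0.4, -0.2]
finger_gap: 0.234
clock: 14.95
position: [0.4983, -0.2185, -0.033]
tcp_rot: [0.37, 0.603, -0.37, 0.603]
force: [-1.0, -0.5, 2.2]
finger_gap: 0.229
```

Gap steady at 0.229: body clamped. Lift, check the gap, and measure the pocket from the earlier board picture (w4).

```bash
python3 -m inch '[[[0,0,0],[-15,0,0],255],[[0,0,0],[-35,0,0],255],[[6.7,0,0],[-35,0,0],255],[[6.7,0,0],[-30,0,0],255],[[6.6,0,0],[0,0,0],255]]'
python3 - <<'E'
from h import *
im=cv2.imread("pics/w4.png"); d=np.load("pics/w4.npz"); C=dict(K=d["K"],world_to_cam=d["T"])
c=im[0:150,270:405]; hsv=cv2.cvtColor(c,40)
m=cv2.inRange(hsv,(3,100,40),(20,255,190)); m[:60]=0; m[125:]=0; m[:,:40]=0; m[:,85:]=0
k,l,s,ce=cv2.connectedComponentsWithStats(m);print(s[1:],ce[1:]+[270,0])
# silver (low sat) region of board
sil=((hsv[...,1]<60)&(hsv[...,2]>120)).astype(np.uint8)
for r in range(20,140,10):
    x=np.nonzero(sil[r])[0]; print(r,x.min()+270,x.max()+270, np.nonzero(np.abs(np.diff(cv2.GaussianBlur(cv2.cvtColor(c,6),(3,3),0)[r].astype(int)))>18)[0]+270)
g=cv2.cvtColor(c,6)
for col in(320,336,350): print(col,np.nonzero(np.abs(np.diff(g[:,col-270].astype(int)))>18)[0], g[:20,col-270])
E
```

```text
clock: 15.37
position: [0.5007, -0.2195, 0.0869]
tcp_rot: [0.472, 0.526, -0.469, 0.53]
force: [0.9, 0.2, -2.4]
finger_gap: 0.232
[[ 53  84  25  33 804]] [[334.7761  99.9067]]
20 297 379 [283 293 294 296 297 378 379 381 382 392 393]
30 297 378 [293 294 296 297 377 378 379 380 381 383 384 389]
40 297 378 [293 294 296 297 376 377 378 380 390 391]
50 297 377 [293 294 296 297 376 377 379 380 390]
60 297 376 [296 297 375 376 377 378 379 389 390]
70 297 376 [293 294 296 297 374 375 376 378 388 389]
80 297 375 [293 294 296 297 374 375 377 387 388]
90 297 374 [296 297 321 322 347 348 349 358 373 374 376 377 386 387]
100 270 374 [286 296 297 315 321 322 347 348 354 357 372 373 374 376 386]
110 270 373 [283 294 296 297 320 321 322 347 348 354 357 372 373 375 385 386]
120 270 372 [283 293 294 296 297 371 372 384]
130 270 393 [295 296 297 300 301 302 305 306 307 362 365 366 371 372]
320 [  5   7  71  72  75  76 138 139 147 148] [222 222 223 223 223 205 145 151 216 225 223 223 223 223 223 224 223 224
 223 224]
336 [  5   6   7   8  71  72  74  75  81  82  83  86 116 117 118 138 139 140
 147] [224 223 223 223 224 216 168 117 167 220 225 224 225 224 225 225 225 225
 225 225]
350 [  5   6   7   8  72  76  77 139 140 148] [223 224 224 224 224 224 203 132 156 219 226 225 225 225 225 225 225 225
 225 225]
```

The cup is held (gap 0.232). Moving back to short of the board and measuring the pocket from there.

```bash
python3 -m inch '[[[0,0,0],[0,10,-34],255],[[0,0,0],[0,10,-35],255],[[0,0,0],[0,10,-35],255],[[0,0,0],[0,10,-35],255],[[0,0,0],[0,10,-34],255]]'
python3 -m inch '[[[0,0,0],[0,6,-15],255],[[0,0,0],[0,0,0],255],[[0,0,0],[0,0,0],255],[[0,0,0],[0,0,0],255]]'
python3 look.py w9 
cat > pk.py <<'E'
from h import *
import sys
n=sys.argv[1];im=cv2.imread(f"pics/{n}.png"); d=np.load(f"pics/{n}.npz"); C=dict(K=d["K"],world_to_cam=d["T"])
hsv=cv2.cvtColor(im,40); g=cv2.GaussianBlur(cv2.cvtColor(im,6),(3,3),0).astype(int)
sil=cv2.inRange(hsv,(0,0,120),(180,60,255)); k,l,s,ce=cv2.connectedComponentsWithStats(sil)
W=lambda c,r,z=.057: ray("wrist",r,c,z,C)[:2]
L=[];Rr=[]
for r in range(15,110,5):
    # board silver run through col 335
    row=sil[r]>0; a=b=335
    while (row[a-3:a]).any(): a-=1
    if not row[335]: continue
    while (row[b+1:b+4]).any(): b+=1
    L.append(W(a-.5,r));Rr.append(W(b+.5,r))
L=np.array(L);Rr=np.array(Rr)
fit=lambda P:cv2.fitLine(P.astype(np.float32),cv2.DIST_HUBER,0,.001,.001).ravel()
fl,fr=fit(L),fit(Rr);ang=[np.degrees(np.arctan2(f[1],f[0]))%180 for f in(fl,fr)];print("edges",ang,fl[2:],fr[2:])
a=np.radians(np.mean(ang));u=np.array([np.cos(a),np.sin(a)]);v=np.array([u[1],-u[0]])
print("width",(fr[2:]-fl[2:])@v,"centre v",((fr[2:]+fl[2:])/2)@v)
m=cv2.inRange(hsv,(3,100,40),(20,255,190));m[:,:300]=0;m[:,370:]=0
k,l,s,ce=cv2.connectedComponentsWithStats(m)
for i in range(1,k):
    if s[i,4]>300:
        x,y,w,h=s[i,:4];q=W(*ce[i],.052);print("hole",s[i],ce[i],q,"u,v",q@u,q@v)
for c in(322,345):
    e=np.nonzero(np.abs(np.diff(g[:200,c]))>12)[0];print(c,e.tolist(),[round(float(W(c,r+.5)@u),4) for r in e])
for r in (100,105,110,115,120): e=np.nonzero(np.abs(np.diff(g[r,290:390]))>8)[0]+290;print(r,e.tolist(),[round(float(W(x+.5,r)@v),4) for x in e])
E
python3 pk.py w9; python3 pk.py w4|head -4
```

```text
clock: 15.78
position: [0.5267, -0.0388, 0.0819]
tcp_rot: [0.469, 0.53, -0.469, 0.529]
force: [0.9, -1.4, -0.0]
finger_gap: 0.235
clock: 16.12
position: [0.5307, -0.026, 0.0818]
tcp_rot: [0.469, 0.529, -0.469, 0.529]
force: [-0.4, 0.2, -1.2]
finger_gap: 0.234
tcp [ 0.5307 -0.026   0.0818] y [ 0.9927  0.1209 -0.0003] x [-0.0002 -0.0006 -1.    ] gap 0.23406668969655567 F [-0.4231  0.1708 -1.1777] t 16.1167
edges [np.float32(95.46089), np.float32(95.71041)] [0.4987 0.0855] [0.5585 0.0951]
width 0.060527306 centre v 0.5348787
hole [ 322   73   30   41 1161] [336.3333  92.6848] [0.5314 0.0592] u,v 0.007212286981737204 0.5346254527607925
hole [ 300  221   50   69 2948] [322.1323 253.7988] [ 0.5364 -0.059 ] u,v -0.11096778871103337 0.5281494750091433
hole [300 384  70  16 442] [333.3484 395.543 ] [ 0.5633 -0.1952] u,v -0.24912425201160107 0.5415986920718943
322 [57, 58, 59, 63, 64, 65, 70, 71, 72, 112, 113, 114, 138, 139, 140, 147, 148, 149, 150, 194] [0.0282, 0.0276, 0.027, 0.0246, 0.024, 0.0234, 0.0205, 0.0199, 0.0193, -0.0056, -0.0062, -0.0069, -0.0226, -0.0233, -0.024, -0.0287, -0.0294,
[... 1469 characters left out ...]
58, 0.5165, 0.5171, 0.5185, 0.5191, 0.5497, 0.5503, 0.551, 0.5523, 0.553, 0.5536, 0.5543, 0.5643, 0.5649, 0.5656, 0.5662, 0.5669, 0.5676]
120 [290, 291, 308, 309, 311, 312, 358, 359, 361, 362, 363, 364, 379, 380, 381, 383, 384] [0.5045, 0.5052, 0.5165, 0.5172, 0.5185, 0.5192, 0.5498, 0.5505, 0.5518, 0.5525, 0.5532, 0.5538, 0.5638, 0.5645, 0.5652, 0.5665, 0.5672]
edges [np.float32(95.77054), np.float32(95.63935)] [0.4979 0.0919] [0.5581 0.1006]
width 0.060717445 centre v 0.5349358
hole [323  84  25  33 804] [334.7761  99.9067] [0.5314 0.0593] u,v 0.0061976038869963924 0.5346980697439281
hole [300 384  70  16 794] [341.3224 392.2128] [ 0.5776 -0.2317] u,v -0.2879574538199943 0.5516710190003598
```

View pics/w9.png

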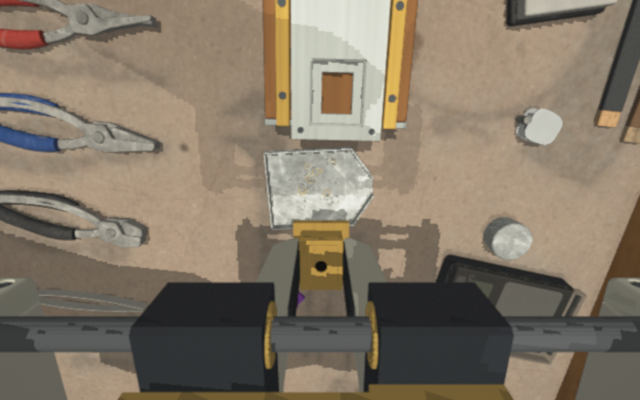

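View: the cup sits square in the jaws (hole at (320,266)), with the pocket at (337,93) in the board at 95.65°. Pocket centre ≈ (0.5315, 0.0594) by board edges, mouth edges and hole alike. Checking the cup's pose in the hand.

```bash
cat > hand.py <<'E'
from h import *
import sys
n=sys.argv[1];im=cv2.imread(f"pics/{n}.png"); d=np.load(f"pics/{n}.npz"); C=dict(K=d["K"],world_to_cam=d["T"])
o=get_obs();p=np.array(o["position"]);M=R.from_quat(o["tcp_rot"]).as_matrix()
g=cv2.cvtColor(im,6)
y,x=np.nonzero(g[255:278,308:335]<45);h=(y.mean()+255,x.mean()+308);q=ray("wrist",*h,p[2]+.051,C);print("hole",h,len(x),M.T@(q-p)*1e3)
hsv=cv2.cvtColor(im,40);m=cv2.inRange(hsv,(15,120,50),(32,255,255));m[:210]=0;m[285:]=0;m[:,285:360]=m[:,285:360];m[:,:280]=0;m[:,365:]=0
e=[(c,np.nonzero(m[:,c])[0].min()) for c in range(296,346,4)];print(e)
for c,r in(e[1],e[-2]): print(M.T@(ray("wrist",r,c,p[2]+.037,C)-p)*1e3)
E
python3 hand.py w9; python3 -c "
from h import *
o=get_obs();M=R.from_quat(o['tcp_rot']).as_matrix();print(M.T@(np.array([.5315,.0594,.0])-o['position'])*1e3)"
```

```text
hole (np.float64(265.8421052631579), np.float64(320.69736842105266)) 76 [-51.0002   0.7635   0.1049]
[(296, np.int64(221)), (300, np.int64(221)), (304, np.int64(221)), (308, np.int64(221)), (312, np.int64(221)), (316, np.int64(221)), (320, np.int64(221)), (324, np.int64(221)), (328, np.int64(221)), (332, np.int64(221)), (336, np.int64(221)), (340, np.int64(221)), (344, np.int64(221))]
[-37.0087 -10.3059 -18.997 ]
[-37.0146  11.0212 -19.0317]
[ 81.8145  11.1635 -85.1703]
```

```bash
python3 -m inch '[[[0,0,0],[0,3.6,-28.3],255],[[0,0,0],[0,3.6,-28.3],255],[[0,0,0],[0,3.7,-28.3],255],[[1.3,0,0],[10,0,0],255],[[0,0,0],[20,0,0],255]]'
python3 -m inch '[[[0,0,0],[13,0,0],255],[[0,0,0],[0,0,0],255],[[0,0,0],[0,0,0],255],[[0,0,0],[0,0,0],255]]'
python3 look.py w10; python3 - <<'E'
from h import *
o=get_obs();M=R.from_quat(o['tcp_rot']).as_matrix();print(M.T@(np.array([.5315,.0594,.019])-o['position'])*1e3)
im=cv2.imread("pics/w10.png");cv2.imwrite("pics/c10.png",cv2.resize(im[140:300,220:420],(800,600),interpolation=2)) if 0 else None
E
```

```text
clock: 16.58
position: [0.533, 0.0612, 0.053]
tcp_rot: [0.476, 0.523, -0.474, 0.525]
force: [0.3, -1.3, -2.1]
finger_gap: 0.233
clock: 16.92
position: [0.5318, 0.0593, 0.0393]
tcp_rot: [0.475, 0.524, -0.475, 0.524]
force: [-0.2, -0.9, 0.0]
finger_gap: 0.232
tcp [0.5318 0.0593 0.0393] y [0.9953 0.097  0.0003] x [ 0.0003 -0.0003 -1.    ] gap 0.23164798878967316 F [-0.1772 -0.8596  0.0237] t 16.9167
[20.5445 -0.5281  0.1509]
```

```bash
python3 -m inch '[[[0,0,0],[8,-0.5,0.4],255],[[0,0,0],[6,0,0],255],[[0,0,0],[0,0,0],255],[[0,0,0],[0,0,0],255]]'
python3 -m inch '[[[0,0,0],[1.5,0,0],255],[[0,0,0],[0,0,0],255],[[0,0,0],[1.5,0,0],255],[[0,0,0],[0,0,0],255]]'
python3 -m inch '[[[0,0,0],[1,0,0],255],[[0,0,0],[0,0,0],255],[[0,0,0],[0,0,0],255]]'
```

```text
clock: 17.3
position: [0.5307, 0.0601, 0.0245]
tcp_rot: [0.474, 0.524, -0.475, 0.524]
force: [0.7, -0.1, -0.8]
finger_gap: 0.231
clock: 17.63
position: [0.531, 0.0602, 0.0217]
tcp_rot: [0.475, 0.524, -0.475, 0.524]
force: [0.2, -0.2, 0.0]
finger_gap: 0.232
clock: 17.88
position: [0.531, 0.0601, 0.0208]
tcp_rot: [0.475, 0.524, -0.475, 0.524]
force: [-0.3, -0.2, -0.5]
finger_gap: 0.233
```

```bash
python3 -m inch '[[[0,0,0],[1,0,0],255],[[0,0,0],[0,0,0],255],[[0,0,0],[0,0,0],255]]'
python3 -m inch '[[[0,0,0],[0.8,0,0],255],[[0,0,0],[0,0,0],255],[[0,0,0],[0,0,0],255]]'
```

```text
clock: 18.13
position: [0.531, 0.0602, 0.0198]
tcp_rot: [0.475, 0.524, -0.475, 0.524]
force: [-0.2, -0.3, -0.1]
finger_gap: 0.233
clock: 18.38
position: [0.531, 0.0601, 0.019]
tcp_rot: [0.475, 0.524, -0.475, 0.524]
force: [0.7, 0.6, -1.6]
finger_gap: 0.229
```

```bash
python3 -m inch '[[[0,0,0],[0.6,0,0],255],[[0,0,0],[0,0,0],255],[[0,0,0],[0,0,0],255]]'
python3 -m inch '[[[0,0,0],[0.5,0,0],255],[[0,0,0],[0,0,0],255],[[0,0,0],[0,0,0],255]]'
```

```text
clock: 18.63
position: [0.5311, 0.0602, 0.0188]
tcp_rot: [0.475, 0.524, -0.475, 0.524]
force: [-1.1, -0.2, 6.2]
finger_gap: 0.236
clock: 18.88
position: [0.5311, 0.0602, 0.0188]
tcp_rot: [0.475, 0.524, -0.474, 0.524]
force: [-2.0, -0.5, 13.4]
finger_gap: 0.233
```

Contact at exactly the expected home height (0.0188 vs 0.019). Relieve the press, open, lift and look.

```bash
python3 -m inch '[[[0,0,0],[-0.8,0,0],255],[[0,0,0],[0,0,0],130],[[0,0,0],[0,0,0],130],[[0,0,0],[0,0,0],130],[[0,0,0],[0,0,0],130]]'
python3 -m inch '[[[0,0,0],[-5,0,0],130],[[0,0,0],[-25,0,0],130],[[0,0,0],[-35,0,0],130],[[0,0,0],[-40,0,0],130],[[0,0,0],[0,0,0],130]]'
python3 -m inch '[[[0,0,0],[0,0,0],130],[[0,0,0],[0,0,0],130],[[0,0,0],[0,0,0],130]]'
python3 look.py w11 bezel grip nest_board
```

```text
clock: 19.3
position: [0.5311, 0.0601, 0.0186]
tcp_rot: [0.475, 0.524, -0.475, 0.524]
force: [-0.8, 0.3, -0.4]
finger_gap: 0.463
clock: 19.72
position: [0.5342, 0.06, 0.1298]
tcp_rot: [0.477, 0.522, -0.473, 0.526]
force: [0.8, 0.3, 0.4]
finger_gap: 0.487
clock: 19.97
position: [0.5303, 0.0602, 0.1229]
tcp_rot: [0.474, 0.525, -0.475, 0.524]
force: [0.3, 0.5, -1.0]
finger_gap: 0.492
tcp [0.5303 0.0602 0.1229] y [ 0.9951  0.0993 -0.0016] x [-0.0015 -0.0003 -1.    ] gap 0.4920710587579674 F [ 0.2602  0.5477 -1.0114] t 19.9667
bezel 0.69 [355.6, 282.7] 168 [ 0.5078 -0.139 ] box [ 0.5066 -0.1411] 
 [[270.0, 352.0], [293.0, 352.0], [293.0, 362.0], [270.0, 362.0]] [[0.49334612321987314, -0.13554402881854838], [0.518928590797101, -0.13294149251939935], [0.5199659962409673, -0.14660738801626216], [0.4941122814715364, -0.1492395412969041]]
bezel 0.59 [199.3, 321.3] 1511 [0.5325 0.0478] box [0.5327 0.0477] 
 [[304.0, 178.0], [339.0, 178.0], [339.0, 220.0], [304.0, 220.0]] [[0.5141699147064932, 0.06705478882153125], [0.5470759856300534, 0.0703648881840245], [0.5519513013966965, 0.028364135254907774], [0.5177721794560964, 0.02491772465494299]]
grip 0.84 [119.0, 319.4] 13907 [0.5233 0.1268] box [0.5259 0.1121] 
 [[280.0, 30.0], [362.0, 30.0], [362.0, 233.0], [280.0, 233.0]] [[0.49199913317463806, 0.18074551335449152], [0.5454442742547897, 0.18608299672504375], [0.564812265710693, 0.043956455246889], [0.5012522810396287, 0.037542467038066435]]
nest_board 0.83 [118.8, 321.9] 13840 [0.5252 0.1254] box [0.5267 0.1079] 
 [[281.0, 31.0], [362.0, 31.0], [362.0, 234.0], [281.0, 234.0]] [[0.48918260615471065, 0.18461533721082962], [0.5480922305866412, 0.19049880493733531], [0.5697243399137581, 0.03175767318185975], [0.49965534143263207, 0.024686416004417025]]
```

View pics/w11.png

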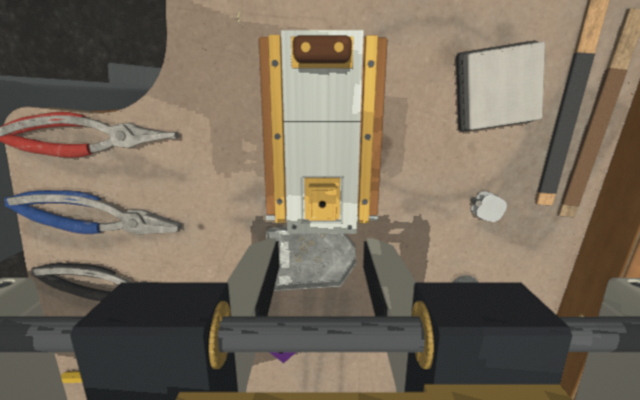

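The cup sits flat and square in the pocket (hole at (322,204)). Grip at (322,48), line at row 121, stand edge near row 217. That was the last picture to view, so from here on it's numbers only: slide distance and grip position.

```bash
python3 - <<'E'
from h import *
n="w11";im=cv2.imread(f"pics/{n}.png"); d=np.load(f"pics/{n}.npz"); C=dict(K=d["K"],world_to_cam=d["T"])
a=np.radians(95.65);u=np.array([np.cos(a),np.sin(a)]);v=np.array([u[1],-u[0]])
W=lambda c,r,z: ray("wrist",r,c,z,C)[:2]
g=cv2.cvtColor(im,6)
for c in(264,267,270,376,379,382): print(c,g[208:228,c].tolist(),[round(float(W(c,r,.045)@u),4) for r in(214,218,222)])
for c in(295,320,350):
    r=118+np.average(np.arange(7),weights=np.clip(g[112:130,c].max()-g[118:125,c].astype(int),5,None)-5+1e-6);print("line",c,r,W(c,r,.057)@u, g[117:126,c].tolist())
h=(204.,322.);print("cup hole",W(322,204,.070)@u,W(322,204,.070)@v, "pocket exp .0067 .5348")
for c in(308,322,336): print("grip col",c,g[28:72,c].tolist())
print("grip row47",g[47,285:360].tolist())
for r in(36,62,64): print(r,W(322,r,.085)@u)
for c in(293,352): print(c,W(c,47,.085)@v)
for c in(310,332):
  e=g[222:240,c].tolist();print("front",c,e,W(c,230,.057)@u)
o=get_obs();p=np.array(o["position"]);print("tcp u v",p[:2]@u,p[:2]@v)
E
```

```text
264 [131, 133, 136, 137, 137, 135, 133, 128, 126, 125, 128, 123, 104, 95, 90, 89, 90, 91, 89, 87] [-0.0105, -0.0143, -0.0181]
267 [124, 123, 124, 122, 122, 118, 115, 139, 181, 189, 185, 172, 143, 120, 97, 88, 90, 88, 81, 75] [-0.0105, -0.0143, -0.0181]
270 [124, 125, 124, 124, 124, 121, 111, 133, 175, 184, 184, 172, 140, 118, 93, 84, 88, 83, 75, 77] [-0.0105, -0.0142, -0.0181]
376 [114, 114, 113, 113, 112, 112, 112, 116, 145, 175, 165, 126, 103, 98, 98, 99, 99, 101, 100, 100] [-0.0103, -0.0141, -0.0179]
379 [148, 146, 146, 149, 149, 149, 149, 137, 109, 101, 100, 98, 98, 99, 99, 99, 99, 99, 100, 100] [-0.0103, -0.0141, -0.0179]
382 [149, 148, 148, 152, 156, 156, 153, 137, 109, 99, 97, 97, 97, 100, 101, 101, 101, 100, 99, 99] [-0.0103, -0.0141, -0.0179]
line 295 121.09166666131945 0.07126474008552156 [190, 190, 187, 164, 120, 155, 185, 191, 189]
line 320 121.07377048757054 0.07130497737752012 [194, 194, 191, 166, 122, 157, 189, 194, 193]
line 350 121.07627118191611 0.07133483886523906 [186, 186, 185, 160, 117, 151, 182, 186, 186]
cup hole 0.0069924447130865364 0.5352221906671014 pocket
[... 703 characters left out ...]
 64, 67, 69, 71, 72, 71, 94, 141, 164, 169, 167, 167, 167, 167, 166, 153, 116, 80, 73, 73, 73, 74, 74, 74, 74, 74, 73, 73, 73, 73, 73, 72, 74, 73, 73, 72, 72, 72, 71, 89, 134, 160, 166, 167, 167, 166, 166, 167, 157, 122, 82, 71, 71, 69, 68, 65, 67, 108, 170, 203, 216, 219, 219, 218, 219, 220]
36 0.12787505420322254
62 0.1119627490697285
64 0.11071110697687432
293 0.5156876890773422
352 0.5548550997229305
front 310 [149, 174, 193, 195, 182, 157, 145, 147, 147, 147, 142, 134, 124, 125, 127, 126, 124, 122] -0.020835672937401038
front 332 [186, 199, 214, 216, 214, 209, 193, 157, 144, 146, 149, 148, 134, 130, 132, 136, 139, 137] -0.020798651893728298
tcp u v 0.00743200552250007 0.5338526322114343
```

```bash
python3 - <<'E'
from h import *
a=np.radians(95.65);u=np.array([np.cos(a),np.sin(a)]);v=np.array([u[1],-u[0]])
for n,cs,r0 in(("w9",(268,271,274,277,400,404),112),("w4",(279,282,285,288,381,385,389),116),("w11",(265,267,269,271,273,275,373,375,377),208)):
    im=cv2.imread(f"pics/{n}.png"); d=np.load(f"pics/{n}.npz"); C=dict(K=d["K"],world_to_cam=d["T"]); g=cv2.cvtColor(im,6)
    for c in cs: print(n,c,g[r0:r0+20,c].tolist(),[round(float(ray("wrist",r,c,.045,C)[:2]@u),4) for r in(r0+5,r0+10,r0+15)])
E
```

```text
w9 268 [116, 115, 115, 115, 111, 98, 105, 141, 168, 171, 168, 165, 150, 129, 122, 122, 122, 121, 120, 119] [-0.0106, -0.014, -0.0175]
w9 271 [112, 112, 113, 112, 107, 96, 99, 133, 167, 170, 169, 164, 147, 122, 121, 121, 121, 121, 121, 124] [-0.0106, -0.014, -0.0174]
w9 274 [110, 110, 109, 109, 106, 95, 97, 130, 166, 171, 168, 165, 148, 117, 112, 114, 115, 114, 116, 117] [-0.0105, -0.0139, -0.0174]
w9 277 [157, 157, 157, 160, 161, 161, 160, 162, 165, 164, 164, 163, 153, 119, 85, 76, 76, 78, 80, 85] [-0.0105, -0.0139, -0.0173]
w9 400 [121, 120, 120, 121, 121, 121, 121, 119, 109, 99, 134, 185, 194, 191, 190, 176, 141, 134, 136, 136] [-0.0085, -0.0119, -0.0154]
w9 404 [122, 124, 124, 124, 121, 118, 115, 110, 102, 98, 124, 162, 168, 166, 161, 150, 132, 131, 132, 136] [-0.0084, -0.0118, -0.0153]
w4 279 [114, 114, 114, 111, 101, 105, 136, 167, 171, 168, 154, 126, 119, 121, 121, 121, 124, 124, 124, 122] [-0.0112, -0.0153, -0.0194]
w4 282 [112, 111, 111, 108, 99, 101, 133, 168, 171, 168, 151, 108, 93, 96, 98, 100, 106, 118, 120, 120] [-0.0111, -0.0152, -0.0193]
w4 285 [161, 161, 161, 161, 161
[... 1108 characters left out ...]
77, 85] [-0.0095, -0.0142, -0.019]
w11 273 [121, 119, 119, 120, 118, 114, 107, 127, 171, 181, 181, 170, 138, 124, 114, 91, 82, 83, 86, 94] [-0.0095, -0.0142, -0.019]
w11 275 [158, 158, 158, 158, 156, 154, 151, 155, 166, 169, 172, 175, 164, 154, 133, 97, 83, 81, 85, 97] [-0.0095, -0.0142, -0.019]
w11 373 [116, 117, 117, 117, 118, 116, 111, 111, 145, 166, 141, 117, 106, 100, 101, 101, 102, 101, 102, 98] [-0.0093, -0.0141, -0.0189]
w11 375 [117, 117, 117, 117, 117, 117, 111, 112, 147, 179, 167, 128, 105, 99, 98, 99, 100, 100, 99, 100] [-0.0093, -0.0141, -0.0188]
w11 377 [115, 115, 115, 115, 113, 116, 125, 126, 134, 151, 142, 113, 100, 100, 99, 100, 100, 100, 99, 100] [-0.0093, -0.0141, -0.0188]
```

All views agree: the line must travel 87.3 mm (w4/w9: 87.4, w11: 87.3). Moving to the grip (u +114 mm) and descending to 3 mm above the board top.

```bash
python3 -m inch '[[[0,0,0],[0,1.4,-30],100],[[0,0,0],[0,0,-30],100],[[0,0,0],[0,0,-30],100],[[0,0,0],[0,0,-23.8],100],[[0,0,0],[20,0,0],100]]' 35
python3 -m inch '[[[0,0,0],[0,0,0],100],[[0,0,0],[0,0,0],100],[[0,0,0],[0,0,0],100],[[0,0,0],[0,0,0],100]]'
python3 look.py w12; python3 -c "
from h import *
a=np.radians(95.65);u=np.array([np.cos(a),np.sin(a)]);v=np.array([u[1],-u[0]])
o=get_obs();M=R.from_quat(o['tcp_rot']).as_matrix();t=.1212*u+.5353*v;print(M,M.T@(np.array([*t,.021])-o['position'])*1e3)
d=np.load('pics/w12.npz');C=dict(K=d['K'],world_to_cam=d['T']);im=cv2.imread('pics/w12.png')
hsv=cv2.cvtColor(im,40);m=cv2.inRange(hsv,(0,60,20),(20,255,110));m[:120]=0;m[262:]=0;m[:,270:280]=0
k,l,s,c=cv2.connectedComponentsWithStats(m)
for i in range(1,k):
  if s[i,4]>300: x,y,w,h=s[i,:4];print(s[i],[ (round(float(ray('wrist',rr,cc,.085,C)[:2]@u),4),round(float(ray('wrist',rr,cc,.085,C)[:2]@v),4)) for rr,cc in((y,x),(y+h,x+w))])
"
```

```text
clock: 20.58
position: [0.5221, 0.1798, 0.1051]
tcp_rot: [0.475, 0.526, -0.471, 0.526]
force: [1.1, 1.4, -0.5]
finger_gap: 0.606
clock: 20.92
position: [0.5216, 0.1724, 0.1042]
tcp_rot: [0.475, 0.524, -0.475, 0.524]
force: [0.3, -0.3, 0.1]
finger_gap: 0.606
tcp [0.5216 0.1724 0.1042] y [0.9953 0.0971 0.0003] x [ 0.0004 -0.0003 -1.    ] gap 0.6056603412579445 F [ 0.293  -0.3161  0.0639] t 20.9167
[[ 0.0006  0.9953  0.0973]
 [-0.      0.0973 -0.9953]
 [-1.      0.0006  0.0001]] [83.3025 -0.8693 -0.8489]
[565 142  46 120 475] [(0.1733, 0.6987), (0.085, 0.7513)]
[ 600  156   40  106 2159] [(0.1639, 0.7241), (0.085, 0.7727)]
[280 174  98  11 735] [(0.1518, 0.509), (0.1439, 0.5762)]
[  38  189  120   42 1675] [(0.1413, 0.3415), (0.11, 0.4199)]
[ 292  197   54   27 1186] [(0.1354, 0.5167), (0.1153, 0.5547)]
```

```bash
python3 -m inch '[[[0,0,0],[30,-0.6,-1.2],100],[[0,0,0],[30,0,0],100],[[0,0,0],[16,0,0],100],[[0,0,0],[6.5,0,0],100],[[0,0,0],[0,0,0],100]]' 35
python3 -m inch '[[[0,0,0],[0,0,0],100],[[0,0,0],[0,0,0],100],[[0,0,0],[0,0,0],255],[[0,0,0],[0,0,0],255],[[0,0,0],[0,0,0],255]]'
python3 -m inch '[[[0,0,0],[0,0,0],255],[[0,0,0],[0,0,0],255],[[0,0,0],[0,0,0],255]]'
```

```text
clock: 21.38
position: [0.5201, 0.1738, 0.0204]
tcp_rot: [0.474, 0.524, -0.476, 0.524]
force: [-0.3, -0.1, -0.1]
finger_gap: 0.609
clock: 21.8
position: [0.5207, 0.1749, 0.022]
tcp_rot: [0.475, 0.524, -0.474, 0.524]
force: [-2.2, -0.0, 1.3]
finger_gap: 0.441
clock: 22.05
position: [0.5206, 0.1749, 0.0219]
tcp_rot: [0.475, 0.524, -0.474, 0.524]
force: [-1.0, 1.1, 6.4]
finger_gap: 0.429
```

Grip clamped (40 mm). Sliding out along tool +z, gently, checking force.

```bash
python3 -m inch '[[[0,0,0],[0,0,2],255],[[0,0,0],[0,0,4],255],[[0,0,0],[0,0,4],255],[[0,0,0],[0,0,0],255],[[0,0,0],[0,0,0],255]]'
python3 -m inch '[[[0,0,0],[0,0,5],255],[[0,0,0],[0,0,6],255],[[0,0,0],[0,0,6],255],[[0,0,0],[0,0,6],255],[[0,0,0],[0,0,6],255]]'
python3 -m inch '[[[0,0,0],[0,0,6],255],[[0,0,0],[0,0,6],255],[[0,0,0],[0,0,5],255],[[0,0,0],[0,0,0],255],[[0,0,0],[0,0,0],255]]'
```

```text
clock: 22.47
position: [0.522, 0.1654, 0.0219]
tcp_rot: [0.475, 0.524, -0.474, 0.524]
force: [-0.0, 1.7, 7.4]
finger_gap: 0.429
clock: 22.88
position: [0.5248, 0.1377, 0.0219]
tcp_rot: [0.475, 0.525, -0.473, 0.524]
force: [-0.6, 6.3, 7.3]
finger_gap: 0.428
clock: 23.3
position: [0.5267, 0.1192, 0.0219]
tcp_rot: [0.475, 0.524, -0.474, 0.524]
force: [0.0, 0.7, 7.3]
finger_gap: 0.428
```

```bash
python3 -m inch '[[[0,0,0],[0,0,5],255],[[0,0,0],[0,0,6],255],[[0,0,0],[0,0,6],255],[[0,0,0],[0,0,5],255],[[0,0,0],[0,0,3],255]]'
python3 -m inch '[[[0,0,0],[0,0,2],255],[[0,0,0],[0,0,0],255],[[0,0,0],[0,0,0],255],[[0,0,0],[0,0,0],255]]'
python3 - <<'E'
from h import *
a=np.radians(95.65);u=np.array([np.cos(a),np.sin(a)]);v=np.array([u[1],-u[0]])
o=get_obs();p=np.array(o["position"]);print("slid",(np.array([.5206,.1749])-p[:2])@u, "lat",(p[:2]-[.5206,.1749])@v,o["force"],o["dq"])
for cam in("scene","top"):
    im=read_camera(cam);cv2.imwrite(f"pics/{cam}_end.png",im)
    # predicted pixels: stand edge ends & line ends
    E=-.0157*u; print(cam,"edge px",[proj(cam,[*(E+(.5348+s)*v),.045]) for s in(-.045,.045)],"line px",[proj(cam,[*(E+(.5348+s)*v),.057]) for s in(-.025,0,.025)])
    g=cv2.cvtColor(im,6)
    for s in(-.02,0,.02):
        A=[proj(cam,[*(E+k*.001*u+(.5348+s)*v),.057]) for k in range(-12,13)]
        print(s,[int(cv2.getRectSubPix(g,(1,1),(float(q[0]),float(q[1])))[0,0]) for q in A])
    for s in(-.045,.045):
        A=[proj(cam,[*(E+k*.001*u+(.5348+s)*v),.045]) for k in range(-12,13)]
        print("edge",s,[int(cv2.getRectSubPix(g,(1,1),(float(q[0]),float(q[1])))[0,0]) for q in A])
E
```

```text
clock: 23.72
position: [0.5291, 0.0953, 0.0219]
tcp_rot: [0.475, 0.524, -0.474, 0.524]
force: [-1.7, 5.7, 7.9]
finger_gap: 0.429
clock: 24.05
position: [0.5292, 0.0931, 0.0219]
tcp_rot: [0.475, 0.524, -0.474, 0.524]
force: [0.1, 3.2, 8.0]
finger_gap: 0.428
slid 0.08221126301638022 lat 0.0005503599163171499 [0.0686 3.244  7.9933] [ 0.0011 -0.0006  0.0014  0.0011  0.0015  0.0008  0.0008]
scene edge px [array([289.2424, 216.1315]), array([313.4683, 196.1564])] line px [array([294.7303, 208.1901]), array([301.6084, 202.5655]), array([308.3011, 197.0924])]
-0.02 [150, 150, 150, 150, 150, 150, 149, 149, 149, 150, 151, 151, 151, 151, 148, 141, 131, 127, 131, 138, 146, 150, 152, 152, 152]
0 [155, 154, 154, 154, 155, 155, 154, 154, 154, 155, 155, 156, 156, 155, 153, 145, 136, 133, 136, 143, 151, 156, 157, 157, 157]
0.02 [148, 147, 145, 146, 147, 148, 148, 148, 147, 147, 149, 151, 152, 151, 144, 134, 126, 124, 127, 136, 144, 149, 151, 150, 150]
edge -0.045 [98, 89, 80, 73, 79, 85, 90, 95, 97, 99, 103, 109, 116, 124, 131, 137, 144, 143, 140, 138, 138, 138, 138, 137, 137]
edge 0.045 [111, 111, 1
[... 234 characters left out ...]
5409, 227.8145]), array([320.2565, 216.655 ])]
-0.02 [186, 187, 188, 186, 183, 183, 183, 184, 186, 188, 187, 186, 186, 185, 176, 162, 150, 141, 141, 167, 193, 188, 184, 184, 184]
0 [189, 190, 191, 190, 188, 189, 191, 191, 191, 190, 192, 193, 195, 196, 187, 174, 164, 157, 159, 181, 200, 186, 172, 131, 85]
0.02 [181, 181, 181, 180, 178, 179, 181, 182, 183, 184, 185, 185, 185, 183, 176, 167, 161, 156, 155, 159, 157, 102, 48, 51, 60]
edge -0.045 [108, 109, 109, 109, 110, 110, 111, 111, 107, 102, 104, 119, 135, 156, 176, 172, 165, 158, 152, 149, 149, 149, 148, 147, 147]
edge 0.045 [118, 118, 119, 118, 118, 118, 118, 116, 114, 119, 127, 138, 151, 161, 158, 155, 123, 88, 69, 59, 54, 60, 65, 65, 65]
```

TCP says 82.2 mm slid. Scene and top cameras both put the line 5.0–5.3 mm behind the edge, whose profile sits at about 0–0.3 mm. All agree on ~5 mm to go.

```bash
python3 -m inch '[[[0,0,0],[0,0,2],255],[[0,0,0],[0,0,2],255],[[0,0,0],[0,0,1],255],[[0,0,0],[0,0,0],255],[[0,0,0],[0,0,0],255]]'
python3 -m inch '[[[0,0,0],[0,0,0],255],[[0,0,0],[0,0,0],255]]'
cat > end.py <<'E'
from h import *
a=np.radians(95.65);u=np.array([np.cos(a),np.sin(a)]);v=np.array([u[1],-u[0]])
o=get_obs();p=np.array(o["position"]);print("slid",(np.array([.5206,.1749])-p[:2])@u,o["force"],o["ft_torque"],o["finger_gap"])
E=-.0157*u
for cam in("scene","top"):
    im=read_camera(cam);cv2.imwrite(f"pics/{cam}_end.png",im);g=cv2.cvtColor(im,6)
    P=lambda s,z:[int(cv2.getRectSubPix(g,(1,1),tuple(map(float,proj(cam,[*(E+k*.001*u+(.5348+s)*v),z]))))[0,0]) for k in range(-8,9)]
    for s in(-.02,0,.02): print(cam,"line",P(s,.057))
    for s in(-.045,-.04,.04,.045): print(cam,"edge",P(s,.045))
    for q,z in(("bezel",.07),("catch_dish",0),("tin",.02),("spool",.02),("loupe_loose",.014)):
        for r in outline_of(cam,q)[:2]: print(cam,q,round(r["score"],2),r["at"],ray(cam,*r["at"],z)[:2])
E
python3 end.py
```

```text
clock: 24.57
position: [0.5297, 0.0886, 0.0219]
tcp_rot: [0.475, 0.524, -0.474, 0.524]
force: [-1.1, 4.3, 8.3]
finger_gap: 0.426
clock: 24.73
position: [0.5298, 0.0886, 0.0219]
tcp_rot: [0.475, 0.524, -0.474, 0.524]
force: [-0.7, 5.0, 8.6]
finger_gap: 0.426
slid 0.08676329295642972 [-0.7443  4.9867  8.6077] [ 0.9634  0.3558 -0.054 ] 0.42623977387756035
scene line [151, 153, 155, 156, 151, 140, 130, 121, 113, 118, 128, 140, 151, 154, 154, 153, 151]
scene line [156, 156, 157, 158, 156, 148, 136, 120, 114, 116, 125, 137, 149, 157, 157, 157, 156]
scene line [150, 151, 151, 152, 151, 139, 122, 105, 90, 94, 113, 131, 143, 149, 151, 150, 150]
scene edge [75, 81, 86, 91, 94, 100, 114, 139, 174, 205, 198, 182, 156, 139, 132, 133, 136]
scene edge [101, 99, 98, 99, 98, 97, 96, 96, 103, 108, 110, 119, 122, 120, 119, 114, 109]
scene edge [118, 119, 119, 120, 122, 124, 126, 127, 127, 127, 127, 128, 129, 133, 138, 143, 140]
scene edge [99, 101, 102, 103, 101, 101, 102, 110, 120, 129, 126, 116, 107, 101, 106, 110, 113]
scene bezel 0.6 [262.5, 340.4] [ 0.4674 -0.1564]
scene bezel 0.49 [214.5, 323.2] 
[... 395 characters left out ...]
 46, 53, 59]
top line [179, 179, 180, 182, 187, 185, 171, 154, 107, 61, 56, 59, 63, 67, 69, 68, 67]
top edge [107, 109, 109, 109, 103, 95, 107, 153, 195, 219, 242, 209, 169, 152, 149, 148, 148]
top edge [116, 118, 120, 121, 117, 112, 119, 127, 142, 159, 166, 162, 158, 156, 154, 157, 160]
top edge [117, 117, 118, 118, 114, 109, 93, 77, 70, 63, 64, 68, 71, 70, 69, 67, 66]
top edge [118, 122, 125, 117, 110, 97, 82, 72, 66, 61, 63, 66, 66, 66, 67, 69, 70]
top bezel 0.7 [223.6, 349.7] [ 0.5412 -0.0249]
top bezel 0.53 [239.0, 389.9] [ 0.5063 -0.1111]
top catch_dish 0.7 [242.7, 343.7] [ 0.5009 -0.0136]
top tin 0.75 [160.0, 356.1] [ 0.6943 -0.0465]
top loupe_loose 0.44 [160.2, 315.4] [0.6972 0.0498]
```

```bash
python3 -m inch '[[[0,0,0],[0,0,0.6],255],[[0,0,0],[0,0,0],255],[[0,0,0],[0,0,0],255],[[0,0,0],[0,0,0],255],[[0,0,0],[0,0,0],255]]'
python3 end.py | grep -E "slid|line|edge"
```

```text
clock: 25.75
position: [0.5298, 0.0883, 0.0219]
tcp_rot: [0.475, 0.525, -0.474, 0.524]
force: [-1.5, 5.7, 7.8]
finger_gap: 0.427
slid 0.08708643433583871 [-1.5272  5.6847  7.8081] [ 1.1899  0.35   -0.0617] 0.4270116719937432
scene line [153, 154, 154, 156, 152, 141, 122, 103, 83, 92, 113, 132, 148, 154, 155, 154, 152]
scene line [154, 155, 157, 159, 154, 139, 118, 102, 101, 109, 123, 140, 150, 156, 156, 156, 157]
scene line [150, 152, 153, 154, 152, 137, 118, 102, 91, 99, 117, 133, 144, 150, 151, 151, 150]
scene edge [77, 83, 87, 91, 94, 100, 113, 138, 173, 204, 199, 183, 156, 138, 130, 132, 135]
scene edge [101, 100, 99, 99, 98, 97, 97, 97, 105, 109, 109, 117, 121, 121, 120, 114, 108]
scene edge [119, 119, 118, 119, 121, 125, 127, 127, 127, 127, 127, 129, 131, 129, 124, 119, 120]
scene edge [101, 103, 104, 105, 101, 98, 98, 108, 120, 131, 128, 118, 108, 102, 105, 108, 110]
top line [187, 187, 186, 187, 188, 186, 171, 157, 146, 137, 153, 179, 193, 192, 188, 178, 169]
top line [191, 191, 191, 192, 195, 194, 180, 166, 145, 124, 121, 124, 107, 74, 53, 58, 62]
top line [182, 182, 182, 184, 189, 187, 173, 154, 98, 42, 47, 61, 66, 67, 68, 67, 66]
top edge [107, 112, 112, 112, 106, 96, 109, 157, 200, 221, 242, 209, 169, 152, 149, 148, 149]
top edge [114, 116, 118, 119, 115, 110, 117, 124, 140, 158, 165, 158, 153, 155, 155, 159, 162]
top edge [118, 119, 120, 119, 113, 105, 86, 67, 63, 62, 63, 66, 68, 68, 68, 70, 71]
top edge [119, 120, 121, 115, 108, 92, 72, 61, 59, 58, 61, 63, 65, 68, 69, 69, 70]
```

The line is within about 0.5 mm of the edge in both cameras. The board is held with about 8 N downward and is still. Handing in.

```bash
python3 -c "
from station import *
print(finish_job())"
```

```text
the job is handed in; nothing more can be done
None
```

The brass cup is rim down in the board's pocket and released. The board is slid out 87.1 mm, and I handed the job in still gripping it and pressing down with about 8 N, at about 26 s.

**Grasp:** The first two tries and a third close at the cup shut on nothing. The fingertips sit about 39 mm behind the reported TCP. I found this by touching the cup's closed back with the shut fingers, which peaked at about 35 N. The cup did not move measurably. The next grasp held.

**Placing:** The rim met the pocket floor at the expected height (TCP 18.8 mm against 19.0 mm expected). The picture after release showed the cup square in the pocket.

**Slide:**
- **TCP reading:** 87.1 mm slid against 87.3 mm measured as needed.
- **Cameras:** scene and top both put the line within about 0.5–1 mm of the steel edge.
- **At hand-in:** the grip gap was steady at 40 mm (the grip's width), the arm was still, and about 6 N of sideways friction remained.

**Not fully confirmed:**
- My picture views were used up before the slide, so the final state was checked only by numbers.
- The tray was mostly hidden under the board, so I did not confirm its pose.
- Of the bystanders, the tin and loupe read as unchanged. The spool was not reported by the top camera at the end, and the scene camera's reading was uncertain.

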